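# Brush out the punch cups and refill them

## Robot

A 6-joint arm with a two-finger parallel gripper is mounted at the origin on the work surface. World frame = base frame: x ahead of the robot, y to its left, z up, the work surface at z = 0. Lengths are in m, angles in rad, forces in N, time in s.
With the tool pointing down it reaches from about 0.25 to 0.725 m from the base axis. Payload 4 kg.
Tool frame: the origin (TCP) lies between the finger pads; the fingertips stand 17 mm ahead of it and the grasp point (between the pads) lies 2 mm behind it; z points along the fingers, y is the line along which they close (so a half turn about z gives the same grasp; the last joint's range is limited). The gripper opens to 85 mm and grips with 20 to 120 N. Pads are 22 mm wide; open, the fingers measure 114 mm over their backs; the gripper's body (76 mm by 85 mm) begins 54 mm behind the grasp point. The pads swing forward as they close: fully open they stand 13 mm farther back than shut.
Start: joints at [1.124, 0.241, 0.005, 1.335, 0, 1.571], TCP at [0.216, 0.451, 0.248] pointing down, gripper open.
Joint ranges: [-2.72, 2.72], [-1.05, 1.87], [-1.09, 1.28], [-1.99, 2.15], [-1.42, 1.44], [-3.14, 3.14]. Speed limits (rad/s): [2.79, 2.79, 3.14, 3.14, 3.14, 3.14].

## Interface

Orientations are given as a unit quaternion [x, y, z, w].
In Python, from station import bot, grab_frame, camera_model, finder gives the robot as it stands.
- The arm moves only by the tool jog_arm, never from a script. Its argument "series" is a list of rows, each a list of 2 entries, a list of its own where there are three numbers: the shift along the tool's x, y, z in units of 0.1 m (1.0 is 0.1 m), then the turn, a rotation vector about the tool's x, y, z in units of 120 degrees (1.0 is 120 degrees). A call has 1 to 20 rows; each row shifts and turns the commanded pose from where the row before left it, along the tool's axes as they then stand; what a row does not reach is not made up. A row lasts 1/10 s, in which the tool goes at most 50 mm and 8.59 degrees, less where a joint would pass 70% of its speed; a pose out of reach is approached as far as the arm can. A call with a number of a shift or a turn outside -1 to 1 is refused whole. A call with a gripper value outside its range is refused whole. "grip" is the opening, from 0 (shut) to 1 (fully open), set as the call begins (left out, the last holds). The fingers move at their own pace and stop on an object; "newtons" is the grip in N (left out, the last holds). Time passes only in rows, so rows that do not move let the fingers close. It gives the time, the measured TCP pose, the force, the opening and the grip force at its end, in the units of the state.
- bot.sense(): the state, without advancing time (a new reading comes with each control period).
- grab_frame(name): name is "scene" or "top"; returns the picture (384x512x3 uint8, blue, green, red); there is no depth.
- camera_model(name): a dict with "intrinsics" (3x3 intrinsics, pixels), "k1" (the pictures are not rectified: a ray, as slopes to the right and down, at radius r is drawn at 1 + k1 r^2 times it, then the intrinsics apply), "rvec" (rotation vector, rad) and "tvec" (3), from world to camera coordinates, as OpenCV has them. Camera axes: x right, y down, z forward; pixel columns grow to the right and rows downward; lengths in m; the calibration is good to about 2 mm. A picture is of the moment at which its call begins. camera_model takes no time and is no camera call.
- bot.close_job(): hands the job in; it is judged then, once.
Trained networks look in the newest picture that a camera, given by its name, has taken for a name from the list of things; names that differ only in an ending like _2 or _b are one class to them, and where a whole thing is asked for, a point or a joint stands for the part that bears it (a point fixed in the world has none). Each returns a list of dicts, best first, with "confidence" (0 to 1); they miss things now and then, are a little off and sometimes report something else, mostly with a low value. They report only what shows in the picture. A call takes as long as a camera call. They do not tell look-alikes from the thing itself.
- finder.find_in(camera, query): "xyz" ([x, y, z] in m, in the coordinates of the camera as it stood for that picture, good to about 4 mm: the middle of the surface that is visible of it).
- finder.silhouettes(camera, query): "pixels" (384x512 bool, what is visible of it).
- finder.tip_of(camera, query): "xyz" ([x, y, z] in m, in the coordinates of the camera as it stood for that picture, good to about 4 mm: a listed point, or the origin of a listed thing).
The state is a dict: "clock": time; "joint_pos": joint angles; "qd": joint speeds; "effort": joint torques, N m; "tool_pos": TCP position; "tcp_rot": TCP orientation; "ft_force": force on the tool from outside, world axes, zero at the start; "torque": the same for the moment, N m; "grip_width": finger opening in m; "grip_force": force on a finger pad.
Only numpy, scipy, OpenCV 4.12 (cv2) and the standard library are available. Lean on these libraries where they do the work, as an engineer would, in place of code of your own. Each camera call takes 0.05 s, during which the arm holds its last target. There are 200 camera calls.

## Task

Pull the bottle brush up out of its stand and brush out the three steel cups, the tallest first and the shortest last: bristles right down to the bottom, up to about the rim, and right down to the bottom again. Put the brush back in its stand, bristles down, and set the cups upright in the wooden tray, with every steel punch from the wooden block moved into a cup, tip down as it stood. Leave the tape roll, the dark bottle and the carton where they are.

Things in the scene. Friction and masses are not known exactly. Their poses are not given: they have to be found in the camera images.
- brush: bottle brush standing bristles-down in the stand, 210 mm long; origin at the centre of the flat bristle end (its foot), z along the brush towards the handle. Black stiff bristle head, 30 mm diameter, from 0 to 55 mm; steel stem, 8 mm diameter, to 125 mm; wooden handle from 125 to 210 mm, a flat-sided bar 22 mm wide along its x and 16 mm thick along its y. About 80 g
- stand: grey upright round brush stand fixed to the table: a tube 85 mm tall, outer diameter 50 mm (foot disc 92 mm), open at the top, inner diameter 42 mm, its inner floor 10 mm above the table; origin at the centre of its underside, z up
- cup_tall: tallest straight round open steel cup, outer diameter 60 mm, inner diameter 54 mm, height 100 mm, floor 8 mm thick, 300 g with a heavy base, standing upright on the table; origin at the centre of its underside, z up its axis
- cup_mid: middle-height straight round open steel cup, outer diameter 60 mm, inner diameter 54 mm, height 80 mm, floor 8 mm thick, 300 g with a heavy base, standing upright on the table; origin at the centre of its underside, z up its axis
- cup_short: shortest straight round open steel cup, outer diameter 60 mm, inner diameter 54 mm, height 60 mm, floor 8 mm thick, 300 g with a heavy base, standing upright on the table; origin at the centre of its underside, z up its axis
- tray: shallow wooden tray fixed to the table, 300 mm long along its x, 150 mm wide along its y, walls 20 mm high and 6 mm thick, inside 288 x 138 mm, inner floor 6 mm above the table; origin at the centre of its underside; there is room for three cups in a row along x
- block: dark wooden block fixed to the table, 50 mm along its x, 170 mm along its y, 50 mm high, with three blind holes in a row along y (at y = -60, 0 and 60 mm), each 19 mm wide and 40 mm deep; a punch stands in some of them, the other holes are empty; origin at the centre of its underside
- punch_a: plain round steel setting punch, 14 mm diameter, 140 mm long, 120 g, standing upright in a hole of the block with about 100 mm showing; all punches are alike; origin at the centre of its lower end, z towards its top. May be absent
- punch_b: plain round steel setting punch, 14 mm diameter, 140 mm long, 120 g, standing upright in a hole of the block with about 100 mm showing; all punches are alike; origin at the centre of its lower end, z towards its top. May be absent
- punch_c: plain round steel setting punch, 14 mm diameter, 140 mm long, 120 g, standing upright in a hole of the block with about 100 mm showing; all punches are alike; origin at the centre of its lower end, z towards its top. May be absent
- tape: bystander: roll of paper tape lying flat, diameter 84 mm, 25 mm high; origin at the centre of its underside
- bottle: bystander: dark drinking bottle with a cap, diameter 76 mm, 170 mm tall; origin at the centre of its underside
- carton: bystander: closed cardboard carton, 90 mm along its x, 100 mm along its y, 50 mm high; origin at the centre of its underside
Things that resemble listed ones, but are neither listed nor needed, are in the scene too. Leave any red look-alike of the cup_mid alone.

How it is judged:
On the way, in this order (a step that is already met when the one before it is completed fails the run):
1. the brush has been pulled up out of its stand (z of brush in the frame of stand above 0.088 m), for 0.1 s.
2. the brush's bristle end is at the bottom of the tallest cup (within 12 mm of its inner floor) (z of brush in the frame of cup_tall between -0.005 and 0.02 m and horizontal distance between brush and cup_tall below 0.027 m and angle between cup_tall's own z axis and vertical below 0.2 rad), for 0.1 s.
3. the brush has been drawn up inside the tallest cup, its end above half the cup's height (z of brush in the frame of cup_tall between 0.05 and 0.12 m and horizontal distance between brush and cup_tall below 0.03 m), for 0.04 s.
4. the brush's bristle end is at the bottom of the tallest cup a second time (all of step 2), for 0.1 s.
5. the brush's bristle end is at the bottom of the middle cup (within 12 mm of its inner floor) (z of brush in the frame of cup_mid between -0.005 and 0.02 m and horizontal distance between brush and cup_mid below 0.027 m and angle between cup_mid's own z axis and vertical below 0.2 rad), for 0.1 s.
6. the brush has been drawn up inside the middle cup, its end above half the cup's height (z of brush in the frame of cup_mid between 0.04 and 0.1 m and horizontal distance between brush and cup_mid below 0.03 m), for 0.04 s.
7. the brush's bristle end is at the bottom of the middle cup a second time (all of step 5), for 0.1 s.
8. the brush's bristle end is at the bottom of the shortest cup (within 12 mm of its inner floor) (z of brush in the frame of cup_short between -0.005 and 0.02 m and horizontal distance between brush and cup_short below 0.027 m and angle between cup_short's own z axis and vertical below 0.2 rad), for 0.1 s.
9. the brush has been drawn up inside the shortest cup, its end above half the cup's height (z of brush in the frame of cup_short between 0.03 and 0.08 m and horizontal distance between brush and cup_short below 0.03 m), for 0.04 s.
10. the brush's bristle end is at the bottom of the shortest cup a second time (all of step 8), for 0.1 s.
At the end, for the whole second after the job is handed in: The brush stands bristles-down in its stand (end within 12 mm of its floor, leaning under 20 degrees); the three cups stand upright (within 6 degrees) on the tray floor; each punch stands or leans in a cup, lower end within 14 mm of its floor; all at rest and released (z of brush in the frame of stand below 0.022 m and horizontal distance between brush and stand below 0.02 m and angle between brush's own z axis and vertical below 0.35 rad and linear speed of each of brush, cup_tall, cup_mid, cup_short, punch_a, punch_b, punch_c below 0.03 m/s and x of cup_tall in the frame of tray between -0.13 and 0.13 m and y of cup_tall in the frame of tray between -0.055 and 0.055 m and z of cup_tall in the frame of tray between 0 and 0.014 m and angle between each of cup_tall, cup_mid, cup_short's own z axis and vertical below 0.1 rad and x of cup_mid in the frame of tray between -0.13 and 0.13 m and y of cup_mid in the frame of tray between -0.055 and 0.055 m and z of cup_mid in the frame of tray between 0 and 0.014 m and x of cup_short in the frame of tray between -0.13 and 0.13 m and y of cup_short in the frame of tray between -0.055 and 0.055 m and z of cup_short in the frame of tray between 0 and 0.014 m and ((z of punch_a in the frame of cup_tall between 0 and 0.022 m and horizontal distance between punch_a and cup_tall below 0.028 m) or (z of punch_a in the frame of cup_mid between 0 and 0.022 m and horizontal distance between punch_a and cup_mid below 0.028 m) or (z of punch_a in the frame of cup_short between 0 and 0.022 m and horizontal distance between punch_a and cup_short below 0.028 m)) and ((z of punch_b in the frame of cup_tall between 0 and 0.022 m and horizontal distance between punch_b and cup_tall below 0.028 m) or (z of punch_b in the frame of cup_mid between 0 and 0.022 m and horizontal distance between punch_b and cup_mid below 0.028 m) or (z of punch_b in the frame of cup_short between 0 and 0.022 m and horizontal distance between punch_b and cup_short below 0.028 m)) and ((z of punch_c in the frame of cup_tall between 0 and 0.022 m and horizontal distance between punch_c and cup_tall below 0.028 m) or (z of punch_c in the frame of cup_mid between 0 and 0.022 m and horizontal distance between punch_c and cup_mid below 0.028 m) or (z of punch_c in the frame of cup_short between 0 and 0.022 m and horizontal distance between punch_c and cup_short below 0.028 m))); the robot touches nothing.
It fails at once if the tape roll, the dark bottle or the carton is moved more than 30 mm (distance of any of tape, bottle, carton from where it was at the start of the episode above 0.03 m).
Of punch_a, punch_b, punch_c only 1 to 3 are there at a start; the rules pass over those that are not, and their reading is None.
At some moment in a run one of cup_tall, cup_mid, cup_short may be knocked a few centimetres aside while the robot is not near it.
It also fails if it takes over 210 s, if anything falls off the work surface, if the arm or the gripper's body presses on something with over 40 N, if the wrist force passes 120 N, or if a joint passes its speed limit or range.

## Working session

There is one attempt and no reset: what is moved stays moved. The work goes in short steps, Python scripts to look and compute and a tool call to move; the robot and the scene stay as the last step left them, time stands still between calls to the robot, and variables do not carry over. Pictures are saved under pics/ and viewed, at most 14 in all, crops included, and the job is handed in when it is done.

Besides the shell and the picture viewer there is one more tool, called after ">>>" as name(argument=value, ...), one argument or row to a line, values as JSON. jog_arm: Moves the arm, as the interface text tells. Its arguments: {"type":"object","properties":{"series":{"type":"array"},"grip":{"type":"number"},"newtons":{"type":"number"}},"required":["series"]}

```bash
ls; mkdir -p pics; cat > h.py <<'E'
import numpy as np, cv2
from scipy.spatial.transform import Rotation as R
from station import bot, grab_frame, camera_model, finder
def cam(n):
    m=camera_model(n); return np.array(m["intrinsics"]),m["k1"],R.from_rotvec(np.ravel(m["rvec"])).as_matrix(),np.ravel(m["tvec"])
def c2w(n,p):
    K,k,Rm,t=cam(n); return Rm.T@(np.array(p)-t)
def ray(n,uv):
    K,k,Rm,t=cam(n); d=cv2.undistortPoints(np.array([[uv]],float),K,np.array([k,0,0,0.]))[0,0]
    return -Rm.T@t, Rm.T@np.array([d[0],d[1],1])
def atz(n,uv,z):
    o,d=ray(n,uv); return o+d*(z-o[2])/d[2]
def proj(n,P):
    K,k,Rm,t=cam(n); return cv2.projectPoints(np.array(P,float).reshape(-1,3),cv2.Rodrigues(Rm)[0],t,K,np.array([k,0,0,0.]))[0][:,0]
def tri(a,b):
    (o1,d1),(o2,d2)=a,b
    s=np.linalg.lstsq(np.c_[d1,-d2],o2-o1,rcond=None)[0]; p,q=o1+d1*s[0],o2+d2*s[1]
    return (p+q)/2,np.linalg.norm(p-q)
E
python3 - <<'E'
from h import *
np.set_printoptions(precision=3,suppress=True)
for n in("scene","top"):
    im=grab_frame(n); cv2.imwrite(f"pics/{n}0.png",cv2.resize(im,(800,600)))
    K,k,Rm,t=cam(n); print(n,K[0,0],K[0,2],K[1,2],k,"pos",-Rm.T@t,"fwd",Rm[2])
    for q in["brush","stand","cup_tall","cup_mid","cup_short","tray","block","punch_a","tape","bottle","carton"]:
        for r in finder.tip_of(n,q): 
            w=c2w(n,r["xyz"]);print(n,q,round(r["confidence"],2),w,proj(n,w)[0].round())
print(bot.sense())
E
```

```text
pics
scene 449.59476318258544 251.52118950010492 190.85346743738435 -0.03677068500254528 pos [ 1.249 -0.076  0.755] fwd [-0.684  0.118 -0.72 ]
scene stand 0.96 [ 0.653 -0.009 -0.001] [235. 235.]
scene cup_tall 0.64 [ 0.451 -0.018  0.012] [219. 167.]
scene cup_tall 0.57 [ 0.471  0.348 -0.   ] [365. 159.]
scene cup_tall 0.5 [0.761 0.162 0.002] [326. 264.]
scene cup_mid 0.93 [0.596 0.265 0.   ] [349. 199.]
scene cup_mid 0.93 [0.615 0.376 0.002] [399. 199.]
scene cup_short 0.86 [ 0.451  0.21  -0.001] [310. 160.]
scene tray 0.85 [ 0.489 -0.28   0.001] [109. 194.]
scene block 0.63 [ 0.451 -0.018 -0.   ] [219. 171.]
scene block 0.55 [ 0.472  0.349 -0.002] [365. 160.]
scene punch_a 0.78 [ 0.451 -0.017  0.008] [220. 168.]
scene punch_a 0.72 [0.457 0.039 0.008] [243. 167.]
scene tape 0.93 [ 0.719 -0.103 -0.001] [193. 266.]
scene bottle 0.94 [0.763 0.16  0.   ] [326. 265.]
scene carton 0.65 [0.791 0.02  0.001] [260. 288.]
top 470.1076030587477 254.8503324631272 192.41605260687993 -0.17169900576213676 pos [0.486 0.026 1.365] fwd [ 0.1    0.011 -0.995]
top brush 0.73 [ 0.653 -0.013  0.01 ] [274. 
[... 507 characters left out ...]
p punch_a 0.36 [ 0.458 -0.024  0.013] [276. 250.]
top punch_a 0.21 [ 0.597  0.263 -0.001] [179. 200.]
top tape 0.61 [ 0.716 -0.103 -0.001] [304. 162.]
top bottle 0.72 [ 0.764  0.165 -0.002] [214. 144.]
top carton 0.91 [0.798 0.018 0.002] [264. 134.]
{'clock': 1.2, 'joint_pos': array([1.124, 0.241, 0.005, 1.335, 0.   , 1.571]), 'qd': array([-0.001, -0.   ,  0.001, -0.002,  0.001, -0.   ]), 'effort': array([  0.   , -37.222,  25.269,   0.001,   0.   ,   0.   ]), 'tool_pos': array([0.216, 0.451, 0.248]), 'tcp_rot': array([ 0.222,  0.975,  0.   , -0.   ]), 'ft_force': array([-0.288, -1.779, -0.379]), 'torque': array([-0.05 ,  0.006,  0.017]), 'grip_force': 0.0, 'grip_width': 0.08533230971780789}
```

View pics/scene0.png

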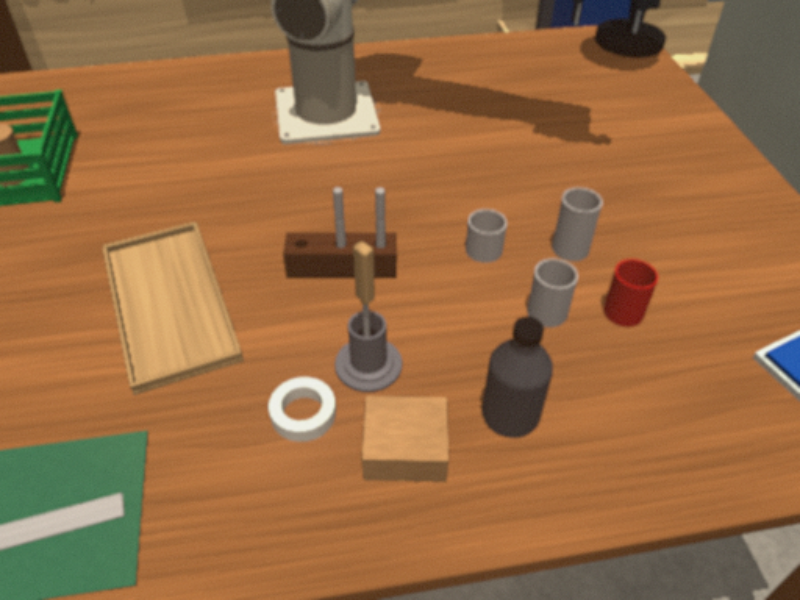

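View pics/top0.png

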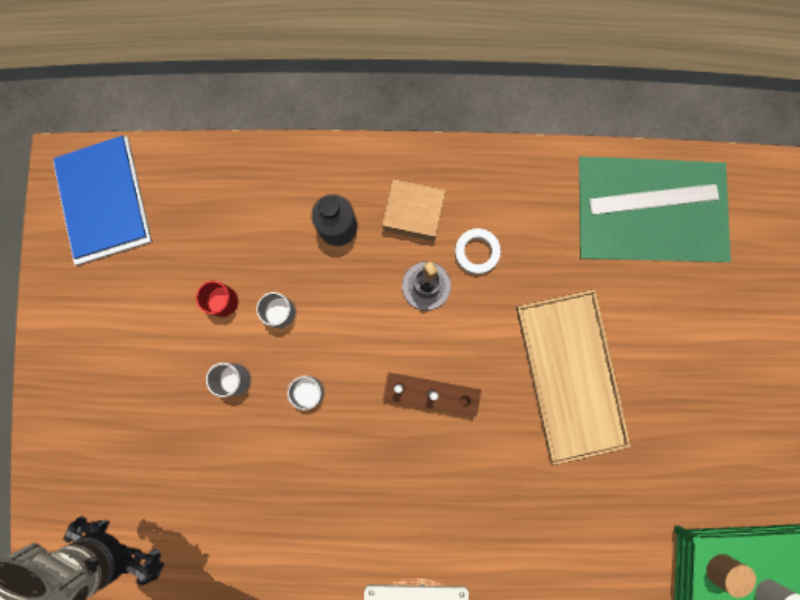

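The scene picture (800x600 px) shows the grey cups at (577,225) tall, (553,293) mid and (486,236) short. Two cups could be the mid one, grey (553,293) or red (630,293). The grey one is meant, because it is steel and red look-alikes are to be left alone. Two punches stand at (340,217) and (380,217), the hole at (301,243) is empty, and the brush handle is at (364,272). I'll confirm with enlarged crops.

```bash
python3 - <<'E'
from h import *
np.set_printoptions(precision=3,suppress=True)
s=grab_frame("scene");t=grab_frame("top")
c1=cv2.resize(s[110:215,300:430],(500,404),interpolation=3)
c2=cv2.resize(s[150:220,215:255],(300,525),interpolation=3)
c=np.zeros((525,800,3),np.uint8);c[:404,:500]=c1;c[:,500:]=c2
cv2.imwrite("pics/crop1.png",c)
cv2.imwrite("pics/crop2.png",cv2.resize(t[162:202,245:305],(780,520),interpolation=3))
for n in("scene","top"):
    (s if n=="scene" else t)
    for q in["brush","punch_a","cup_tall","cup_mid","cup_short","tray","block"]:
        for r in finder.silhouettes(n,q):
            m=r["pixels"].astype(np.uint8);ys,xs=np.nonzero(m)
            if len(xs)<5: continue
            rr=cv2.minAreaRect(np.c_[xs,ys].astype(np.float32))
            print(n,q,round(r["confidence"],2),len(xs),"bbox",xs.min(),xs.max(),ys.min(),ys.max())
            if q=="tray" or q=="block": 
                z={'tray':.02,'block':.05}[q]
                print(np.array([atz(n,p,z)[:2] for p in cv2.boxPoints(rr)]).tolist())
E
```

```text
scene brush 0.92 581 bbox 226 240 154 214
scene punch_a 0.71 240 bbox 211 220 119 156
scene punch_a 0.46 229 bbox 240 246 120 157
scene cup_tall 0.66 1088 bbox 353 384 121 166
scene cup_mid 0.94 1112 bbox 387 420 165 208
scene cup_mid 0.62 1035 bbox 338 368 165 207
scene cup_short 0.86 730 bbox 298 323 134 166
scene tray 0.79 6641 bbox 66 155 142 252
[[0.36524553754074607, -0.4091750050626808], [0.3113956392352386, -0.23623972723152734], [0.6332755478342427, -0.17199962208220032], [0.6653690895461938, -0.3164647241470655]]
scene block 0.82 1632 bbox 181 253 148 177
[[0.4101819993752529, -0.10325597117406318], [0.4391671517418748, 0.06721428415002595], [0.537328859822715, 0.05021708817901793], [0.5102719801071287, -0.10928540100053663]]
top brush 0.56 183 bbox 268 280 167 185
top brush 0.37 582 bbox 257 287 169 198
top cup_tall 0.68 184 bbox 267 279 167 186
top cup_mid 0.79 462 bbox 164 189 187 209
top cup_mid 0.65 458 bbox 125 150 180 202
top cup_mid 0.21 776 bbox 199 228 123 157
top cup_short 0.94 400 bbox 184 207 241 261
top tray 0.71 5317 bbox 331 402 186 296
[[0.6147808586035013, -0.17458468573500954], [0.651096278068797, -0.32476706618705237], [0.35780178462104484, -0.3927993243058529], [0.32480190102170736, -0.2432805713696955]]
top block 0.58 1031 bbox 246 306 239 265
[[0.44006107021408875, 0.0652952347491141], [0.49041765946570837, 0.057181921611538435], [0.4632757816273247, -0.10904886514519332], [0.4129989139121045, -0.10057577384115535]]
```

View pics/crop1.png

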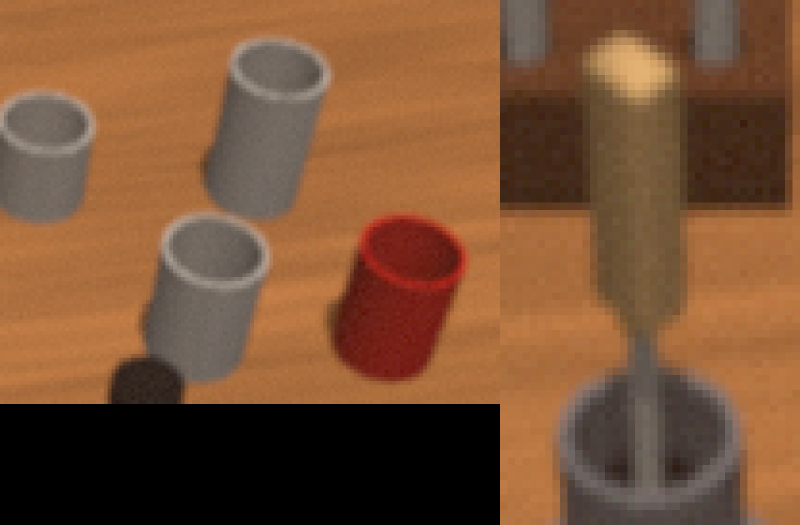

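View pics/crop2.png

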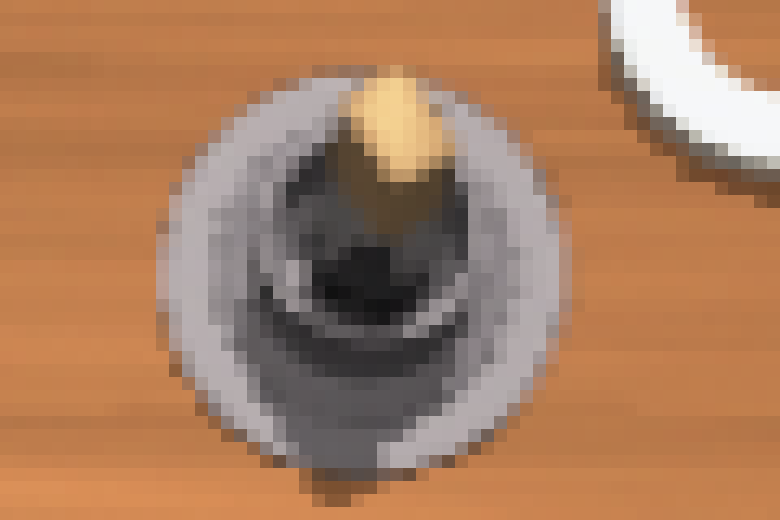

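The crops show grey cups with open tops and one red look-alike. The target is the grey mid cup, at about pixel (353,187) of the 512-wide scene picture. The brush handle's top face is bright, at about (236,157) in scene and (275,171) in top. Next I'll fit the handle's yaw, its lean and the punch tops.

```bash
python3 - <<'E'
from h import *
np.set_printoptions(precision=4,suppress=True)
I={n:grab_frame(n) for n in("scene","top")}
W={}
for n,(x0,x1,y0,y1),z,th in(("scene",(225,242,152,166),.22,165),("top",(268,284,164,178),.22,190)):
    im=cv2.resize(I[n][y0:y1,x0:x1],None,fx=8,fy=8,interpolation=2).astype(int)
    for T in(th-15,th,th+15):
        m=(im[...,2]>T)&(im[...,2]-im[...,0]>40)
        nl,l,st,_=cv2.connectedComponentsWithStats(m.astype(np.uint8)); k=1+np.argmax(st[1:,4]); ys,xs=np.nonzero(l==k)
        uv=np.c_[x0+(xs+.5)/8-.5,y0+(ys+.5)/8-.5]
        P=np.array([atz(n,p,z)[:2] for p in uv[::3]]); rr=cv2.minAreaRect((P*1000).astype(np.float32))
        w,v=np.linalg.eigh(np.cov(P.T)); 
        print(n,T,len(xs),"uv",uv.mean(0),"xy@.22",P.mean(0),"pca sizes",np.sqrt(w*12),"major ang",np.degrees(np.arctan2(v[1,1],v[0,1])),"rect",rr[1:])
    W[n]=uv.mean(0)
print("tri top",tri(ray("scene",W["scene"]),ray("top",W["top"])))
# bottom of handle/stem in scene: crop2 (645,330)->
for p in((215+(640-500)/7.5,150+325/7.5),(215+(648-500)/7.5,150+480/7.5)): print("stem uv",p,atz("scene",p,.135),atz("scene",p,.09))
# punches: tips
for n in I:
    for r in finder.silhouettes(n,"punch_a"):
        if r["confidence"]<.3: continue
        ys,xs=np.nonzero(r["pixels"]); y=ys.min()
        print(n,"punch",xs.size,"top",(xs[ys<=y+4].mean(),y+2), atz(n,(xs[ys<=y+4].mean(),y+2),.15))
for n in I:
  for q,h in(("cup_tall",.1),("cup_mid",.08),("cup_short",.06)):
    for r in finder.tip_of(n,q): print(n,q,r["confidence"].__round__(2),c2w(n,r["xyz"]))
E
```

```text
scene 150 4365 uv [232.1909 158.6066] xy@.22 [ 0.6566 -0.0086] pca sizes [0.0149 0.021 ] major ang -160.22640056077418 rect ((23.016422271728516, 16.297657012939453), 30.470169067382812)
scene 165 3673 uv [232.2264 158.5878] xy@.22 [ 0.6565 -0.0085] pca sizes [0.0136 0.0194] major ang -159.05821323880062 rect ((21.00010108947754, 14.847956657409668), 31.556928634643555)Traceback (most recent call last):
  File "<stdin>", line 11, in <module>
  File "h.py", line 12, in atz
    o,d=ray(n,uv); return o+d*(z-o[2])/d[2]
        ~~~^^^^^^
  File "h.py", line 9, in ray
    K,k,Rm,t=cam(n); d=cv2.undistortPoints(np.array([[uv]],float),K,np.array([k,0,0,0.]))[0,0]
             ~~~^^^
  File "h.py", line 5, in cam
    m=camera_model(n); return np.array(m["intrinsics"]),m["k1"],R.from_rotvec(np.ravel(m["rvec"])).as_matrix(),np.ravel(m["tvec"])
ValueError: time passes only in moves, steps and waits
```

```bash
sed -i 's/^def cam(n):/from functools import lru_cache\n@lru_cache\ndef cam(n):/' h.py; python3 - <<'E'
from h import *
np.set_printoptions(precision=4,suppress=True)
I={n:grab_frame(n) for n in("scene","top")}
W={}
for n,(x0,x1,y0,y1),z,th in(("scene",(225,242,152,166),.22,150),("top",(268,284,164,178),.22,190)):
    im=cv2.resize(I[n][y0:y1,x0:x1],None,fx=8,fy=8,interpolation=2).astype(int)
    for T in(th-10,th,th+10):
        m=(im[...,2]>T)&(im[...,2]-im[...,0]>40)
        nl,l,st,_=cv2.connectedComponentsWithStats(m.astype(np.uint8)); k=l[m.shape[0]//2,m.shape[1]//2] or 1+np.argmax(st[1:,4]); ys,xs=np.nonzero(l==k)
        uv=np.c_[x0+(xs+.5)/8-.5,y0+(ys+.5)/8-.5]
        P=np.array([atz(n,p,z)[:2] for p in uv[::3]]); rr=cv2.minAreaRect((P*1000).astype(np.float32))
        w,v=np.linalg.eigh(np.cov(P.T)); 
        print(n,T,len(xs),"uv",uv.mean(0),"xy@.22",P.mean(0),"pca sizes",np.sqrt(w*12),"major ang",np.degrees(np.arctan2(v[1,1],v[0,1])),"rect",rr[1:])
    W[n]=uv.mean(0)
print("tri top",tri(ray("scene",W["scene"]),ray("top",W["top"])))
for p in((215+(640-500)/7.5,150+325/7.5),(215+(648-500)/7.5,150+480/7.5)): print("stem uv",p,atz("scene",p,.135),atz("scene",p,.09))
for n in I:
    for r in finder.silhouettes(n,"punch_a"):
        if r["confidence"]<.3: continue
        ys,xs=np.nonzero(r["pixels"]); y=ys.min()
        print(n,"punch",xs.size,"top",(xs[ys<=y+4].mean(),y+2), atz(n,(xs[ys<=y+4].mean(),y+2),.15))
for n in I:
  for q,h in(("cup_tall",.1),("cup_mid",.08),("cup_short",.06)):
    for r in finder.tip_of(n,q): print(n,q,r["confidence"].__round__(2),c2w(n,r["xyz"]))
  for q in ("stand","brush"):
    for r in finder.tip_of(n,q): print(n,q,r["confidence"].__round__(2),c2w(n,r["xyz"]))
print(bot.sense()["clock"])
E
```

```text
scene 140 4911 uv [232.1382 158.6457] xy@.22 [ 0.6567 -0.0087] pca sizes [0.0158 0.0223] major ang -160.6437602596028 rect ((23.608375549316406, 17.443798065185547), 33.35908889770508)
scene 150 4393 uv [232.1642 158.5966] xy@.22 [ 0.6565 -0.0086] pca sizes [0.0149 0.0212] major ang -158.82107437054285 rect ((22.636259078979492, 16.1988525390625), 32.76004409790039)
scene 160 3924 uv [232.1923 158.5674] xy@.22 [ 0.6565 -0.0086] pca sizes [0.014 0.02 ] major ang -159.18164264433517 rect ((21.463062286376953, 15.189922332763672), 31.063386917114258)
top 180 6711 uv [276.0689 167.8394] xy@.22 [ 0.663  -0.0126] pca sizes [0.0271 0.0334] major ang 90.14184022164339 rect ((28.628032684326172, 39.17930221557617), 1.0813590288162231)
top 190 4785 uv [275.6146 168.3345] xy@.22 [ 0.6617 -0.0115] pca sizes [0.0271 0.0288] major ang 122.25771526946741 rect ((27.244152069091797, 39.1848030090332), 1.8521173000335693)
top 200 2350 uv [275.1385 170.9176] xy@.22 [ 0.6552 -0.0104] pca sizes [0.0125 0.0177] major ang -147.4471091954397 rect ((18.42876625061035, 13.340338706970215), 33.78056716918945)

[... 429 characters left out ...]
ne punch 237 top (np.float64(215.65384615384616), np.int64(122)) [ 0.4542 -0.019   0.15  ]
scene cup_tall 0.78 [ 0.471   0.3492 -0.0017]
scene cup_mid 0.6 [ 0.5988  0.2638 -0.0021]
scene cup_mid 0.6 [0.6159 0.3753 0.0032]
scene cup_mid 0.17 [ 0.6503 -0.0106 -0.0036]
scene cup_short 0.64 [ 0.4494  0.2087 -0.0009]
scene stand 0.91 [ 0.6508 -0.0106 -0.0032]
scene stand 0.51 [ 0.7181 -0.1049 -0.0009]
top cup_tall 0.82 [ 0.4729  0.3411 -0.0014]
top cup_mid 0.84 [0.6178 0.3737 0.0012]
top cup_mid 0.77 [ 0.5999  0.2611 -0.0005]
top cup_mid 0.25 [ 0.454  -0.0242  0.0127]
top cup_short 0.93 [ 0.4508  0.206  -0.0048]
top stand 0.68 [ 0.6506 -0.0103  0.0016]
top brush 0.73 [ 0.653  -0.0122  0.0085]
2.8
```

>>> jog_arm(
  series=[
    [[0,0,-0.08],[0,0,-0.064]],
    [[0,0,-0.08],[0,0,-0.064]],
    [[0,0,-0.08],[0,0,-0.064]],
    [[0,0,-0.08],[0,0,-0.064]],
    [[0,0,-0.08],[0,0,-0.064]],
    [[0,0,-0.08],[0,0,-0.064]],
    [[0,0,-0.08],[0,0,-0.064]],
    [[0,0,0],[0,0,0]],
  ],
  grip=1.0,
  newtons=60,
)

```text
clock: 3.6
tool_pos: [0.2163, 0.4514, 0.3054]
tcp_rot: [-0.243, 0.97, 0.001, 0.001]
ft_force: [0.2, 0.8, 0.0]
grip_width: 0.0857
grip_force: 0.0
```

```bash
cat >> h.py <<'E'
def go(target,yaw=None,n=None,s=None,z=None):
    """shift in tool axes (units 0.1 m) from measured pose to target xyz; yaw (deg) = wanted direction of tool y, turn in tool z units. From this pose, not yet turned / after the turn"""
    s=bot.sense(); M=R.from_quat(s["tcp_rot"]).as_matrix(); d=M.T@(np.array(target)-s["tool_pos"])*10
    y=np.degrees(np.arctan2(M[1,1],M[0,1]));
    print("pos",s["tool_pos"].round(4),"yaw",y.round(1),"tz",M[:,2].round(3),"j",s["joint_pos"].round(2),"w",round(s["grip_width"],4),"F",s["ft_force"].round(1),"t",round(s["clock"],1))
    print(" shift",d.round(3))
    if yaw is not None:
        a=(yaw-y+180)%360-180; Mt=M@R.from_euler('z',-a,degrees=True).as_matrix()
        print(" turn z units",round(-a/120,3),"shift after turn",(Mt.T@(np.array(target)-s["tool_pos"])*10).round(3))
E
python3 -c "
from h import *
go([.656,-.0095,.30],118)"
```

```text
pos [0.2163 0.4514 0.3054] yaw 118.1 tz [ 0.001  0.002 -1.   ] j [ 1.12  0.22  0.13  1.48 -0.    0.63] w 0.0857 F [0.2 0.8 0. ] t 3.6
 shift [-1.703 -6.138  0.049]
 turn z units 0.001 shift after turn [-1.718 -6.134  0.049]
```

>>> jog_arm(
  series=[
    [[-0.107,-0.384,0.003],[0,0,0]],
    [[-0.107,-0.384,0.003],[0,0,0]],
    [[-0.107,-0.384,0.003],[0,0,0]],
    [[-0.107,-0.384,0.003],[0,0,0]],
    [[-0.107,-0.384,0.003],[0,0,0]],
    [[-0.107,-0.384,0.003],[0,0,0]],
    [[-0.107,-0.384,0.003],[0,0,0]],
    [[-0.107,-0.384,0.003],[0,0,0]],
    [[-0.107,-0.384,0.003],[0,0,0]],
    [[-0.107,-0.384,0.003],[0,0,0]],
    [[-0.107,-0.384,0.003],[0,0,0]],
    [[-0.107,-0.384,0.003],[0,0,0]],
    [[-0.107,-0.384,0.003],[0,0,0]],
    [[-0.107,-0.384,0.003],[0,0,0]],
    [[-0.107,-0.384,0.003],[0,0,0]],
    [[-0.107,-0.384,0.003],[0,0,0]],
    [[0,0,0],[0,0,0]],
    [[0,0,0],[0,0,0]],
  ],
)

```text
clock: 5.4
tool_pos: [0.657, -0.0108, 0.2976]
tcp_rot: [-0.241, 0.97, 0.001, -0.001]
ft_force: [0.0, 1.0, 0.2]
grip_width: 0.0852
grip_force: 0.0
```

```bash
python3 -c "
from h import *
go([.656,-.0095,.182],118)"
```

```text
pos [ 0.657  -0.0108  0.2976] yaw 117.9 tz [-0.003  0.    -1.   ] j [-0.02  0.57  0.63  1.63  0.   -0.5 ] w 0.0852 F [0.  1.  0.2] t 5.4
 shift [-0.     0.015  1.156]
 turn z units -0.001 shift after turn [-0.     0.015  1.156]
```

>>> jog_arm(
  series=[
    [[0,0.01,0.2],[0,0,0]],
    [[0,0,0.2],[0,0,0]],
    [[0,0,0.2],[0,0,0]],
    [[0,0,0.2],[0,0,0]],
    [[0,0,0.2],[0,0,0]],
    [[0,0,0.15],[0,0,0]],
    [[0,0,0],[0,0,0]],
  ],
)

```text
clock: 6.1
tool_pos: [0.654, -0.0076, 0.1823]
tcp_rot: [-0.244, 0.97, 0.001, -0.002]
ft_force: [0.1, 0.5, -0.0]
grip_width: 0.0853
grip_force: 0.0
```

>>> jog_arm(
  series=[
    [[0,0,0],[0,0,0]],
    [[0,0,0],[0,0,0]],
    [[0,0,0],[0,0,0]],
    [[0,0,0],[0,0,0]],
    [[0,0,0],[0,0,0]],
    [[0,0,0],[0,0,0]],
    [[0,0,0],[0,0,0]],
    [[0,0,0],[0,0,0]],
    [[0,0,0],[0,0,0]],
    [[0,0,0],[0,0,0]],
    [[0,0,0],[0,0,0]],
    [[0,0,0],[0,0,0]],
  ],
  grip=0,
  newtons=60,
)

```text
clock: 7.3
tool_pos: [0.6569, -0.0091, 0.1853]
tcp_rot: [-0.243, 0.97, -0.0, 0.001]
ft_force: [-0.4, 0.4, 4.6]
grip_width: 0.0152
grip_force: 58.8
```

>>> jog_arm(
  series=[
    [[0,0,-0.1],[0,0,0]],
    [[0,0,-0.15],[0,0,0]],
    [[0,0,-0.15],[0,0,0]],
    [[0,0,-0.2],[0,0,0]],
    [[0,0,-0.2],[0,0,0]],
    [[0,0,-0.2],[0,0,0]],
    [[0,0,-0.2],[0,0,0]],
    [[0,0,-0.15],[0,0,0]],
    [[0,0,-0.05],[0,0,0]],
    [[0,0,0],[0,0,0]],
    [[0,0,0],[0,0,0]],
  ],
)

```text
clock: 8.4
tool_pos: [0.6561, -0.0091, 0.3232]
tcp_rot: [-0.243, 0.97, 0.0, -0.001]
ft_force: [-0.0, -0.0, -1.7]
grip_width: 0.0156
grip_force: 58.4
```

```bash
python3 - <<'E'
from h import *
np.set_printoptions(precision=4,suppress=True)
s=grab_frame("scene");t=grab_frame("top")
for n in("scene","top"):
    for q in ("cup_tall","brush"):
        for r in finder.tip_of(n,q): print(n,q,round(r["confidence"],2),c2w(n,r["xyz"]))
cv2.imwrite("pics/scene1.png",cv2.resize(s[60:250,150:430],(800,543),interpolation=3))
go([.4715,.3455,.315],118)
E
```

```text
scene cup_tall 0.66 [0.4713 0.3492 0.0029]
scene brush 0.96 [ 0.6531 -0.009   0.1512]
top cup_tall 0.64 [ 0.4724  0.3409 -0.0032]
pos [ 0.6562 -0.0091  0.3239] yaw 118.2 tz [-0.001 -0.    -1.   ] j [-0.01  0.58  0.71  1.7  -0.   -0.51] w 0.0153 F [-0.5 -0.2 -0.9] t 8.7
 shift [-0.045  3.998  0.091]
 turn z units 0.001 shift after turn [-0.034  3.998  0.091]
```

View pics/scene1.png

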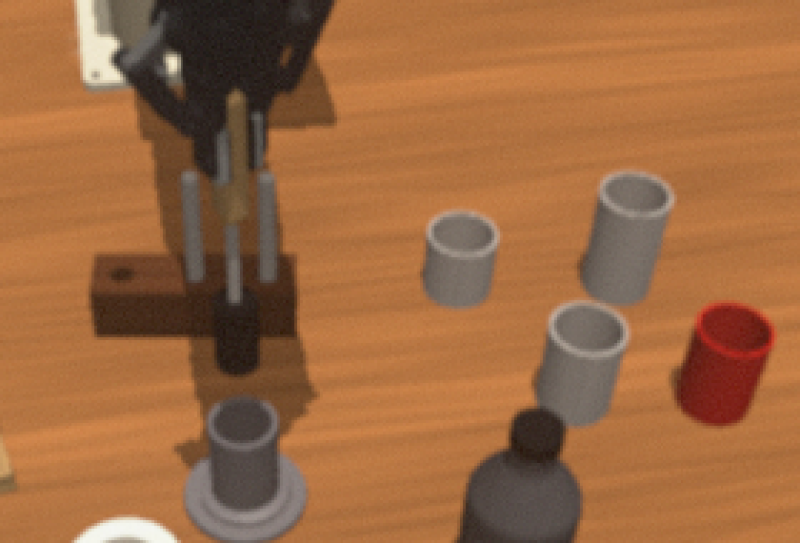

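The brush is held upright, with its foot (black head bottom) at crop (236,365). The grey rims are centred at crop (635,195) tall, (587,329) mid and (461,236) short.

```bash
python3 - <<'E'
from h import *
for c,z in(((635,195),.1),((587,329),.08),((461,236),.06)): print(atz("scene",(150+c[0]/2.857-.35,60+c[1]/2.857-.35),z).round(4))
# top rims: bbox of silhouettes in top 
for q in("cup_tall","cup_mid","cup_short"):
    print(q,[ (r["confidence"].__round__(2),c2w("top",r["xyz"]).round(3)) for r in finder.find_in("top",q)])
E
```

```text
[0.4716 0.3451 0.1   ]
[0.5978 0.2641 0.08  ]
[0.453  0.2061 0.06  ]
cup_tall [(0.76, array([0.471, 0.35 , 0.044]))]
cup_mid [(0.83, array([0.598, 0.268, 0.021])), (0.76, array([0.616, 0.379, 0.034]))]
cup_short [(0.85, array([0.449, 0.208, 0.003])), (0.67, array([0.601, 0.266, 0.024]))]
```

>>> jog_arm(
  series=[
    [[0,0.12,0],[0,0,0]],
    [[-0.003,0.25,0],[0,0,0]],
    [[-0.003,0.33,0],[0,0,0]],
    [[-0.003,0.33,0],[0,0,0]],
    [[-0.003,0.33,0],[0,0,0]],
    [[-0.003,0.33,0],[0,0,0]],
    [[-0.003,0.33,0],[0,0,0]],
    [[-0.003,0.33,0],[0,0,0]],
    [[-0.003,0.33,0],[0,0,0]],
    [[-0.003,0.33,0],[0,0,0]],
    [[-0.003,0.33,0],[0,0,0]],
    [[-0.003,0.33,0],[0,0,0]],
    [[0,0.23,0],[0,0,0]],
    [[0,0.1,0],[0,0,0]],
    [[0,0,0],[0,0,0]],
    [[0,0,0],[0,0,0]],
  ],
)

```text
clock: 10.45
tool_pos: [0.4707, 0.3446, 0.3246]
tcp_rot: [-0.243, 0.97, -0.0, 0.0]
ft_force: [0.3, -0.0, -0.4]
grip_width: 0.0151
grip_force: 58.5
```

```bash
python3 - <<'E'
from h import *
go([.4715,.345,.188],118)
grab_frame("scene");grab_frame("top")
for n in("scene","top"):
    for q in ("cup_tall","brush"):
        for r in finder.tip_of(n,q): print(n,q,round(r["confidence"],2),c2w(n,r["xyz"]).round(4))
E
```

```text
pos [0.4707 0.3446 0.3246] yaw 118.2 tz [ 0. -0. -1.] j [ 0.63  0.4   0.42  1.6  -0.    0.14] w 0.0151 F [ 0.3 -0.  -0.4] t 10.4
 shift [-0.009  0.     1.366]
 turn z units 0.001 shift after turn [-0.009  0.     1.366]
scene cup_tall 0.81 [ 4.700e-01  3.472e-01 -3.000e-04]
scene cup_tall 0.31 [0.4469 0.209  0.0005]
scene brush 0.72 [0.4728 0.3455 0.1512]
top cup_tall 0.9 [ 0.4735  0.3411 -0.0023]
top brush 0.54 [0.4686 0.3416 0.1476]
```

>>> jog_arm(
  series=[
    [[0,0,0.2],[0,0,0]],
    [[0,0,0.25],[0,0,0]],
    [[0,0,0.25],[0,0,0]],
    [[0,0,0.25],[0,0,0]],
    [[0,0,0.2],[0,0,0]],
    [[0,0,0.12],[0,0,0]],
    [[0,0,0.08],[0,0,0]],
    [[0,0,0.03],[0,0,0]],
    [[0,0,0],[0,0,0]],
    [[0,0,0],[0,0,0]],
    [[0,0,0],[0,0,0]],
    [[0,0,0],[0,0,0]],
  ],
)

```text
clock: 11.95
tool_pos: [0.4709, 0.3454, 0.1873]
tcp_rot: [-0.243, 0.97, 0.0, 0.001]
ft_force: [-0.4, -0.1, -0.5]
grip_width: 0.0154
grip_force: 58.6
```

```bash
python3 - <<'E'
from h import *
go([.4715,.345,.188],118)
grab_frame("scene");grab_frame("top")
for n in("scene","top"):
    for q in ("cup_tall","brush"):
        for r in finder.tip_of(n,q): print(n,q,round(r["confidence"],2),c2w(n,r["xyz"]).round(4))
E
```

```text
pos [0.4709 0.3454 0.1873] yaw 118.2 tz [ 0.001  0.001 -1.   ] j [ 0.63  0.44  0.12  1.26 -0.    0.14] w 0.0154 F [-0.4 -0.1 -0.5] t 11.9
 shift [-0.003 -0.006 -0.007]
 turn z units 0.001 shift after turn [-0.003 -0.006 -0.007]
scene cup_tall 0.73 [0.4706 0.3491 0.0017]
top cup_tall 0.64 [4.710e-01 3.425e-01 2.000e-04]
top brush 0.54 [0.4684 0.3423 0.0093]
```

>>> jog_arm(
  series=[
    [[0,0,0.015],[0,0,0]],
    [[0,0,0.015],[0,0,0]],
    [[0,0,0],[0,0,0]],
    [[0,0,0],[0,0,0]],
    [[0,0,0],[0,0,0]],
  ],
)

```text
clock: 12.75
tool_pos: [0.4705, 0.3451, 0.1834]
tcp_rot: [-0.243, 0.97, -0.0, -0.0]
ft_force: [-0.3, -0.5, -1.0]
grip_width: 0.0154
grip_force: 58.8
```

>>> jog_arm(
  series=[
    [[0,0,-0.1],[0,0,0]],
    [[0,0,-0.2],[0,0,0]],
    [[0,0,-0.2],[0,0,0]],
    [[0,0,-0.2],[0,0,0]],
    [[0,0,-0.1],[0,0,0]],
    [[0,0,0],[0,0,0]],
    [[0,0,0],[0,0,0]],
    [[0,0,0.1],[0,0,0]],
    [[0,0,0.2],[0,0,0]],
    [[0,0,0.2],[0,0,0]],
    [[0,0,0.2],[0,0,0]],
    [[0,0,0.08],[0,0,0]],
    [[0,0,0.02],[0,0,0]],
    [[0,0,0],[0,0,0]],
    [[0,0,0],[0,0,0]],
    [[0,0,0],[0,0,0]],
    [[0,0,0],[0,0,0]],
  ],
)

```text
clock: 14.45
tool_pos: [0.4704, 0.345, 0.1831]
tcp_rot: [-0.243, 0.97, -0.0, -0.0]
ft_force: [-0.0, 0.2, 0.2]
grip_width: 0.0154
grip_force: 58.7
```

>>> jog_arm(
  series=[
    [[0,0,-0.1],[0,0,0]],
    [[0,0,-0.2],[0,0,0]],
    [[0,0,-0.25],[0,0,0]],
    [[0,0,-0.25],[0,0,0]],
    [[0,0,-0.25],[0,0,0]],
    [[0,0,-0.25],[0,0,0]],
    [[0,0,-0.1],[0,0,0]],
    [[0,0,0],[0,0,0]],
    [[0,0,0],[0,0,0]],
  ],
)

```text
clock: 15.35
tool_pos: [0.4704, 0.345, 0.3226]
tcp_rot: [-0.243, 0.97, -0.0, -0.001]
ft_force: [-0.2, -0.3, -1.1]
grip_width: 0.0155
grip_force: 58.6
```

```bash
python3 - <<'E'
from h import *
go([.5975,.263,.325],118)
grab_frame("scene");grab_frame("top")
for n in("scene","top"):
    for q in ("cup_tall","cup_mid","cup_short","brush"):
        for r in finder.tip_of(n,q): print(n,q,round(r["confidence"],2),c2w(n,r["xyz"]).round(4))
E
```

```text
pos [0.4704 0.345  0.3226] yaw 118.2 tz [-0.001 -0.001 -1.   ] j [0.63 0.4  0.42 1.59 0.   0.14] w 0.0155 F [-0.2 -0.3 -1.1] t 15.3
 shift [-0.733 -1.323 -0.025]
 turn z units 0.001 shift after turn [-0.737 -1.321 -0.025]
scene cup_tall 0.8 [0.4689 0.3464 0.0023]
scene cup_mid 0.69 [ 0.5957  0.2641 -0.0007]
scene cup_mid 0.61 [0.6154 0.3762 0.0017]
scene cup_mid 0.59 [0.4604 0.0377 0.0068]
scene cup_mid 0.15 [ 0.7633  0.1601 -0.0018]
scene brush 0.71 [0.4699 0.3423 0.1463]
top cup_tall 0.67 [ 4.716e-01  3.426e-01 -2.000e-04]
top cup_mid 0.85 [0.619  0.3752 0.0009]
top cup_mid 0.79 [0.5981 0.2621 0.0013]
top cup_short 0.64 [ 0.45    0.2079 -0.0038]
top brush 0.63 [0.4643 0.3421 0.1442]
```

>>> jog_arm(
  series=[
    [[-0.06,-0.12,0],[0,0,0]],
    [[-0.15,-0.27,0],[0,0,0]],
    [[-0.16,-0.29,0],[0,0,0]],
    [[-0.16,-0.29,0],[0,0,0]],
    [[-0.13,-0.22,0],[0,0,0]],
    [[-0.07,-0.13,0],[0,0,0]],
    [[0,0,0],[0,0,0]],
    [[0,0,0],[0,0,0]],
  ],
)

```text
clock: 16.65
tool_pos: [0.5975, 0.2627, 0.3231]
tcp_rot: [-0.243, 0.97, 0.0, -0.0]
ft_force: [-0.4, -0.2, -1.3]
grip_width: 0.015
grip_force: 58.6
```

```bash
python3 - <<'E'
from h import *
go([.597,.263,.183],118)
grab_frame("scene");grab_frame("top")
for n in("scene","top"):
    for q in ("cup_mid","brush"):
        for r in finder.tip_of(n,q): print(n,q,round(r["confidence"],2),c2w(n,r["xyz"]).round(4))
E
```

```text
pos [0.5975 0.2627 0.3231] yaw 118.1 tz [-0.001 -0.    -1.   ] j [ 0.41  0.57  0.69  1.69  0.   -0.08] w 0.015 F [-0.4 -0.2 -1.3] t 16.6
 shift [0.002 0.005 1.401]
 turn z units 0.001 shift after turn [0.002 0.005 1.401]
scene cup_mid 0.74 [ 5.971e-01  2.657e-01 -2.000e-04]
scene cup_mid 0.57 [0.4725 0.3483 0.004 ]
scene cup_mid 0.36 [0.7637 0.1576 0.0017]
scene brush 0.62 [0.5979 0.2594 0.1486]
scene brush 0.33 [0.4695 0.3485 0.0019]
scene brush 0.22 [ 0.4535 -0.0187  0.0108]
top cup_mid 0.53 [ 0.5994  0.263  -0.002 ]
top brush 0.56 [0.5912 0.2607 0.1469]
```

>>> jog_arm(
  series=[
    [[0,0,0.15],[0,0,0]],
    [[0,0,0.25],[0,0,0]],
    [[0,0,0.25],[0,0,0]],
    [[0,0,0.25],[0,0,0]],
    [[0,0,0.2],[0,0,0]],
    [[0,0,0.15],[0,0,0]],
    [[0,0,0.1],[0,0,0]],
    [[0,0,0.05],[0,0,0]],
    [[0,0,0],[0,0,0]],
    [[0,0,0],[0,0,0]],
    [[0,0,0],[0,0,0]],
    [[0,0,0],[0,0,0]],
  ],
)

```text
clock: 18.15
tool_pos: [0.5975, 0.2633, 0.184]
tcp_rot: [-0.243, 0.97, 0.0, 0.0]
ft_force: [-0.5, 0.1, -0.9]
grip_width: 0.0153
grip_force: 58.6
```

>>> jog_arm(
  series=[
    [[0,0,-0.1],[0,0,0]],
    [[0,0,-0.2],[0,0,0]],
    [[0,0,-0.2],[0,0,0]],
    [[0,0,-0.1],[0,0,0]],
    [[0,0,0],[0,0,0]],
    [[0,0,0],[0,0,0]],
    [[0,0,0.1],[0,0,0]],
    [[0,0,0.2],[0,0,0]],
    [[0,0,0.2],[0,0,0]],
    [[0,0,0.08],[0,0,0]],
    [[0,0,0.02],[0,0,0]],
    [[0,0,0],[0,0,0]],
    [[0,0,0],[0,0,0]],
    [[0,0,0],[0,0,0]],
    [[0,0,0],[0,0,0]],
  ],
)

```text
clock: 19.65
tool_pos: [0.5971, 0.263, 0.1833]
tcp_rot: [-0.243, 0.97, -0.0, -0.0]
ft_force: [1.3, 0.9, 1.6]
grip_width: 0.0152
grip_force: 59.1
```

>>> jog_arm(
  series=[
    [[0,0,-0.1],[0,0,0]],
    [[0,0,-0.2],[0,0,0]],
    [[0,0,-0.25],[0,0,0]],
    [[0,0,-0.25],[0,0,0]],
    [[0,0,-0.25],[0,0,0]],
    [[0,0,-0.25],[0,0,0]],
    [[0,0,-0.1],[0,0,0]],
    [[0,0,0],[0,0,0]],
    [[0,0,0],[0,0,0]],
  ],
)

```text
clock: 20.55
tool_pos: [0.5967, 0.2632, 0.3228]
tcp_rot: [-0.243, 0.97, 0.0, -0.001]
ft_force: [-0.1, 0.3, -1.3]
grip_width: 0.015
grip_force: 58.8
```

```bash
python3 - <<'E'
from h import *
go([.451,.207,.325],118)
grab_frame("scene");grab_frame("top")
for n in("scene","top"):
    for q in ("cup_tall","cup_mid","cup_short","brush"):
        for r in finder.tip_of(n,q): print(n,q,round(r["confidence"],2),c2w(n,r["xyz"]).round(4))
E
```

```text
pos [0.5967 0.2632 0.3228] yaw 118.2 tz [-0.002 -0.    -1.   ] j [ 0.42  0.57  0.69  1.69  0.   -0.08] w 0.015 F [-0.1  0.3 -1.3] t 20.6
 shift [ 1.55   0.193 -0.019]
 turn z units 0.001 shift after turn [ 1.551  0.188 -0.019]
scene cup_tall 0.79 [0.4709 0.347  0.0038]
scene cup_mid 0.92 [6.044e-01 2.638e-01 5.000e-04]
scene cup_mid 0.63 [0.6213 0.3755 0.0026]
scene cup_short 0.79 [ 0.4491  0.2095 -0.0013]
scene brush 0.66 [0.5974 0.2646 0.1482]
top cup_mid 0.65 [0.6064 0.2617 0.0022]
top cup_short 0.7 [ 0.4538 -0.0244  0.0109]
top cup_short 0.61 [ 0.4489  0.2047 -0.0039]
top brush 0.66 [0.5942 0.2618 0.1486]
```

>>> jog_arm(
  series=[
    [[0.1,0.01,0],[0,0,0]],
    [[0.25,0.03,0],[0,0,0]],
    [[0.3,0.04,0],[0,0,0]],
    [[0.3,0.04,0],[0,0,0]],
    [[0.3,0.03,0],[0,0,0]],
    [[0.2,0.03,0],[0,0,0]],
    [[0.1,0.01,0],[0,0,0]],
    [[0,0,0],[0,0,0]],
    [[0,0,0],[0,0,0]],
  ],
)

```text
clock: 21.95
tool_pos: [0.4524, 0.2071, 0.3237]
tcp_rot: [-0.243, 0.97, 0.0, 0.001]
ft_force: [0.1, -0.2, -1.1]
grip_width: 0.0148
grip_force: 58.8
```

```bash
python3 - <<'E'
from h import *
go([.451,.207,.183],118)
grab_frame("scene");grab_frame("top")
for n in("scene","top"):
    for q in ("cup_short","brush","cup_mid"):
        for r in finder.tip_of(n,q): print(n,q,round(r["confidence"],2),c2w(n,r["xyz"]).round(4))
E
```

```text
pos [0.4524 0.2071 0.3237] yaw 118.2 tz [ 0.001  0.001 -1.   ] j [ 0.43  0.22  0.17  1.52 -0.   -0.06] w 0.0148 F [ 0.1 -0.2 -1.1] t 21.9
 shift [0.015 0.006 1.407]
 turn z units 0.001 shift after turn [0.015 0.006 1.407]
scene cup_short 0.86 [0.4461 0.2075 0.0005]
scene brush 0.95 [0.4547 0.2117 0.1503]
scene cup_mid 0.81 [0.6029 0.2656 0.0009]
scene cup_mid 0.64 [0.6134 0.3764 0.0026]
top cup_short 0.46 [ 0.4513  0.2068 -0.0032]
top brush 0.49 [0.4478 0.2038 0.1522]
top cup_mid 0.79 [ 6.170e-01  3.746e-01 -6.000e-04]
top cup_mid 0.71 [ 0.6086  0.2615 -0.0018]
```

>>> jog_arm(
  series=[
    [[0.015,0,0.15],[0,0,0]],
    [[0,0,0.25],[0,0,0]],
    [[0,0,0.25],[0,0,0]],
    [[0,0,0.25],[0,0,0]],
    [[0,0,0.2],[0,0,0]],
    [[0,0,0.15],[0,0,0]],
    [[0,0,0.1],[0,0,0]],
    [[0,0,0.05],[0,0,0]],
    [[0,0,0],[0,0,0]],
    [[0,0,0],[0,0,0]],
    [[0,0,0],[0,0,0]],
    [[0,0,0],[0,0,0]],
  ],
)

```text
clock: 23.55
tool_pos: [0.4505, 0.2062, 0.1838]
tcp_rot: [-0.243, 0.97, 0.0, 0.0]
ft_force: [0.3, -0.5, -0.2]
grip_width: 0.0153
grip_force: 58.9
```

>>> jog_arm(
  series=[
    [[0,0,-0.1],[0,0,0]],
    [[0,0,-0.25],[0,0,0]],
    [[0,0,-0.1],[0,0,0]],
    [[0,0,0],[0,0,0]],
    [[0,0,0],[0,0,0]],
    [[0,0,0.1],[0,0,0]],
    [[0,0,0.2],[0,0,0]],
    [[0,0,0.12],[0,0,0]],
    [[0,0,0.03],[0,0,0]],
    [[0,0,0],[0,0,0]],
    [[0,0,0],[0,0,0]],
    [[0,0,0],[0,0,0]],
    [[0,0,0],[0,0,0]],
  ],
)

```text
clock: 24.85
tool_pos: [0.4497, 0.2058, 0.1829]
tcp_rot: [-0.243, 0.97, -0.0, -0.001]
ft_force: [-0.7, -1.4, 0.8]
grip_width: 0.0153
grip_force: 59.2
```

>>> jog_arm(
  series=[
    [[0,0,-0.1],[0,0,0]],
    [[0,0,-0.2],[0,0,0]],
    [[0,0,-0.25],[0,0,0]],
    [[0,0,-0.25],[0,0,0]],
    [[0,0,-0.25],[0,0,0]],
    [[0,0,-0.25],[0,0,0]],
    [[0,0,-0.1],[0,0,0]],
    [[0,0,0],[0,0,0]],
    [[0,0,0],[0,0,0]],
  ],
)

```text
clock: 25.75
tool_pos: [0.4502, 0.206, 0.3226]
tcp_rot: [-0.243, 0.97, -0.0, -0.0]
ft_force: [0.4, 0.0, -0.3]
grip_width: 0.0151
grip_force: 58.8
```

```bash
python3 - <<'E'
from h import *
go([.652,-.010,.325],118)
E
```

```text
pos [0.4502 0.206  0.3226] yaw 118.2 tz [-0.001 -0.    -1.   ] j [ 0.43  0.21  0.16  1.52  0.   -0.06] w 0.0151 F [ 0.4  0.  -0.3] t 25.8
 shift [-0.76  -2.857 -0.025]
 turn z units 0.001 shift after turn [-0.768 -2.855 -0.025]
```

>>> jog_arm(
  series=[
    [[-0.03,-0.1,0],[0,0,0]],
    [[-0.06,-0.2,0],[0,0,0]],
    [[-0.08,-0.3,0],[0,0,0]],
    [[-0.08,-0.32,0],[0,0,0]],
    [[-0.09,-0.33,0],[0,0,0]],
    [[-0.09,-0.33,0],[0,0,0]],
    [[-0.09,-0.33,0],[0,0,0]],
    [[-0.09,-0.33,0],[0,0,0]],
    [[-0.07,-0.3,0],[0,0,0]],
    [[-0.05,-0.2,0],[0,0,0]],
    [[-0.03,-0.11,0],[0,0,0]],
    [[0,0,0],[0,0,0]],
    [[0,0,0],[0,0,0]],
  ],
)

```text
clock: 27.05
tool_pos: [0.6515, -0.0098, 0.3219]
tcp_rot: [-0.243, 0.97, 0.0, -0.001]
ft_force: [0.2, -0.3, -1.7]
grip_width: 0.0154
grip_force: 58.8
```

```bash
python3 - <<'E'
from h import *
s=grab_frame("scene");t=grab_frame("top")
for n in("scene","top"):
    for q in ("stand","brush"):
        for r in finder.tip_of(n,q): print(n,q,round(r["confidence"],2),c2w(n,r["xyz"]).round(4))
go([.652,-.010,.183],118)
c=np.hstack([cv2.resize(s[130:260,190:290],(400,520),interpolation=3),cv2.resize(t[140:205,250:300],(400,520),interpolation=3)])
cv2.imwrite("pics/stand2.png",c)
E
```

```text
scene stand 0.63 [ 0.6497 -0.0078 -0.0022]
scene stand 0.54 [ 0.6031  0.2622 -0.0022]
scene brush 0.79 [ 0.6531 -0.0077  0.1482]
pos [ 0.6515 -0.0086  0.324 ] yaw 118.2 tz [ 0. -0. -1.] j [-0.01  0.56  0.68  1.69 -0.   -0.51] w 0.0152 F [ 1.1  0.1 -0.7] t 27.4
 shift [ 0.003 -0.014  1.41 ]
 turn z units 0.002 shift after turn [ 0.003 -0.014  1.41 ]
```

View pics/stand2.png

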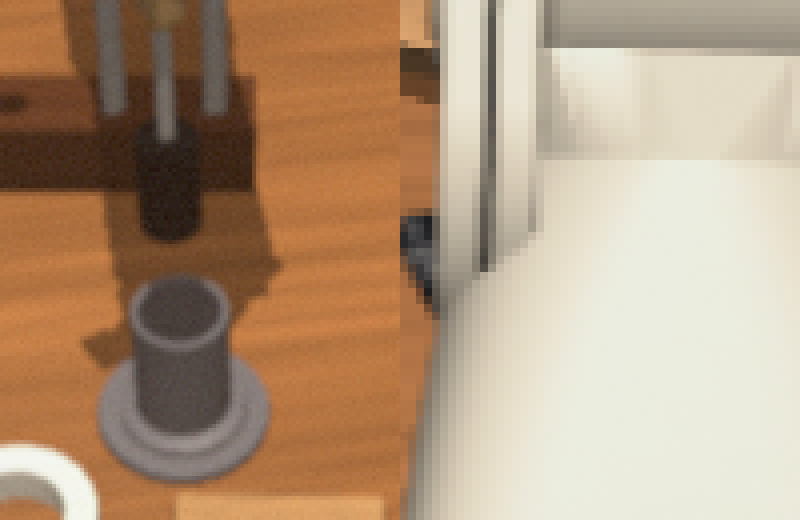

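The scene crop shows the brush hanging above the stand, with its foot centre at about (169,222) and the stand rim at (180,313). The arm hides the stand in the top view.

```bash
python3 - <<'E'
from h import *
print("rim",atz("scene",(234.6,207.9),.085).round(4),"foot",atz("scene",(231.9,185.3),.150).round(4))
E
```

```text
rim [ 0.6536 -0.0073  0.085 ] foot [ 0.6537 -0.0108  0.15  ]
```

>>> jog_arm(
  series=[
    [[-0.01,0.015,0.1],[0,0,0]],
    [[0,0,0.2],[0,0,0]],
    [[0,0,0.2],[0,0,0]],
    [[0,0,0.15],[0,0,0]],
    [[0,0,0.15],[0,0,0]],
    [[0,0,0.15],[0,0,0]],
    [[0,0,0],[0,0,0]],
  ],
)

```text
clock: 28.05
tool_pos: [0.6505, -0.0071, 0.2262]
tcp_rot: [-0.244, 0.97, 0.001, -0.002]
ft_force: [-0.2, 0.3, -0.4]
grip_width: 0.015
grip_force: 58.8
```

>>> jog_arm(
  series=[
    [[0,0,0.1],[0,0,0]],
    [[0,0,0.1],[0,0,0]],
    [[0,0,0.1],[0,0,0]],
    [[0,0,0.08],[0,0,0]],
    [[0,0,0.04],[0,0,0]],
    [[0,0,0],[0,0,0]],
    [[0,0,0],[0,0,0]],
  ],
)

```text
clock: 28.75
tool_pos: [0.6521, -0.0075, 0.1867]
tcp_rot: [-0.243, 0.97, -0.0, 0.0]
ft_force: [0.7, 0.2, -0.0]
grip_width: 0.0154
grip_force: 58.9
```

```bash
python3 - <<'E'
from h import *
s=grab_frame("scene")
go([.652,-.010,.183],118)
for r in finder.tip_of("scene","brush"): print(round(r["confidence"],2),c2w("scene",r["xyz"]).round(4))
E
```

```text
pos [ 0.6522 -0.0075  0.1869] yaw 118.2 tz [ 0.001  0.    -1.   ] j [-0.01  0.58  0.35  1.34  0.   -0.5 ] w 0.0151 F [ 0.   0.6 -1.3] t 28.8
 shift [ 0.014 -0.021  0.039]
 turn z units 0.001 shift after turn [ 0.014 -0.021  0.039]
```

>>> jog_arm(
  series=[
    [[0,0,0.02],[0,0,0]],
    [[0,0,0],[0,0,0]],
    [[0,0,0],[0,0,0]],
  ],
)

```text
clock: 29.15
tool_pos: [0.6524, -0.0075, 0.185]
tcp_rot: [-0.243, 0.97, -0.0, 0.001]
ft_force: [0.6, 0.0, 0.3]
grip_width: 0.0155
grip_force: 59.1
```

>>> jog_arm(
  series=[
    [[0,0,0],[0,0,0]],
    [[0,0,0],[0,0,0]],
    [[0,0,0],[0,0,0]],
    [[0,0,0],[0,0,0]],
    [[0,0,0],[0,0,0]],
    [[0,0,0],[0,0,0]],
    [[0,0,0],[0,0,0]],
    [[0,0,-0.1],[0,0,0]],
    [[0,0,-0.2],[0,0,0]],
    [[0,0,-0.25],[0,0,0]],
    [[0,0,-0.25],[0,0,0]],
    [[0,0,-0.25],[0,0,0]],
    [[0,0,-0.1],[0,0,0]],
    [[0,0,0],[0,0,0]],
  ],
  grip=1.0,
)

```text
clock: 30.55
tool_pos: [0.6529, -0.0075, 0.302]
tcp_rot: [-0.243, 0.97, -0.001, 0.002]
ft_force: [0.2, 0.1, -1.1]
grip_width: 0.0852
grip_force: 0.0
```

```bash
python3 - <<'E'
from h import *
s=grab_frame("scene");t=grab_frame("top")
for n in("scene","top"):
    for q in ("cup_tall","cup_mid","cup_short"):
        for r in finder.tip_of(n,q): print(n,q,round(r["confidence"],2),c2w(n,r["xyz"]).round(4))
go([.4715,.345,.30],103.3)
cv2.imwrite("pics/scene3.png",cv2.resize(s[80:290,150:430],(800,600),interpolation=3))
E
```

```text
scene cup_tall 0.64 [0.4684 0.3484 0.001 ]
scene cup_mid 0.95 [0.6196 0.3785 0.001 ]
scene cup_mid 0.7 [6.068e-01 2.618e-01 5.000e-04]
scene cup_mid 0.69 [0.4581 0.0363 0.0089]
scene cup_mid 0.63 [ 7.902e-01  1.670e-02 -5.000e-04]
scene cup_short 0.87 [0.449  0.2105 0.0009]
top cup_tall 0.87 [ 4.721e-01  3.417e-01 -1.000e-04]
top cup_mid 0.63 [ 0.6182  0.372  -0.0023]
top cup_mid 0.62 [0.6087 0.262  0.0007]
top cup_short 0.95 [ 0.4471  0.2072 -0.0009]
pos [ 0.6516 -0.0075  0.2984] yaw 118.2 tz [-0.002 -0.    -1.   ] j [-0.01  0.56  0.61  1.62 -0.   -0.5 ] w 0.085 F [-0.7 -0.2  1. ] t 30.9
 shift [-0.076  3.958 -0.013]
 turn z units 0.124 shift after turn [ 0.942  3.845 -0.013]
```

View pics/scene3.png

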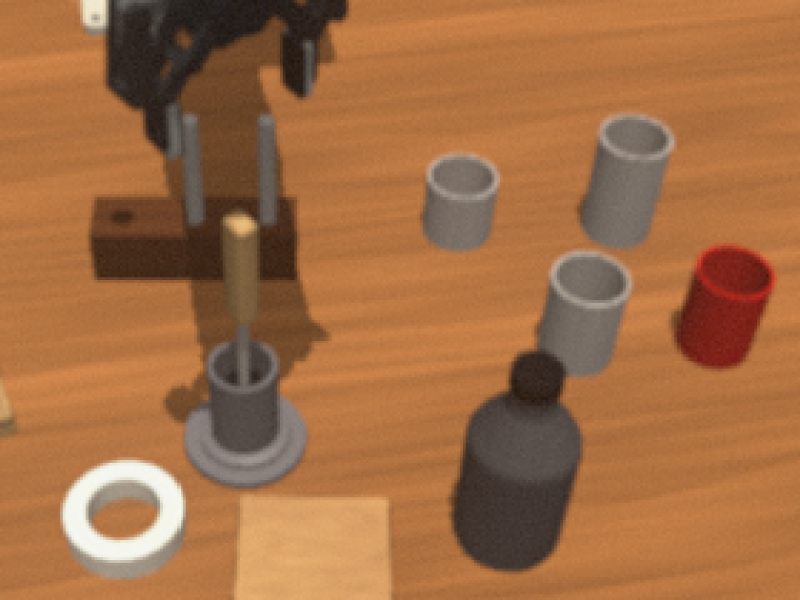

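The brush stands back in its stand (handle at crop (240,265)), and the mid cup has shifted about 8 mm in x. Next come the cups, starting with the tall one.

>>> jog_arm(
  series=[
    [[0,0,0],[0,0,0.062]],
    [[0,0,0],[0,0,0.062]],
    [[0.04,0.15,0],[0,0,0]],
    [[0.08,0.3,0],[0,0,0]],
    [[0.08,0.35,0],[0,0,0]],
    [[0.09,0.37,0],[0,0,0]],
    [[0.09,0.37,0],[0,0,0]],
    [[0.09,0.37,0],[0,0,0]],
    [[0.09,0.37,0],[0,0,0]],
    [[0.09,0.37,0],[0,0,0]],
    [[0.09,0.37,0],[0,0,0]],
    [[0.09,0.35,0],[0,0,0]],
    [[0.07,0.3,0],[0,0,0]],
    [[0.04,0.17,0],[0,0,0]],
    [[0,0,0],[0,0,0]],
    [[0,0,0],[0,0,0]],
  ],
)

```text
clock: 32.55
tool_pos: [0.4725, 0.3442, 0.2993]
tcp_rot: [-0.116, 0.993, -0.0, -0.0]
ft_force: [-0.0, 0.1, 0.1]
grip_width: 0.0853
grip_force: 0.0
```

```bash
python3 - <<'E'
from h import *
go([.471,.345,.075],103.3)
E
```

```text
pos [0.4725 0.3442 0.2993] yaw 103.3 tz [ 0.    -0.001 -1.   ] j [ 0.63  0.4   0.36  1.53 -0.    0.4 ] w 0.0853 F [-0.   0.1  0.1] t 32.5
 shift [0.012 0.013 2.243]
 turn z units -0.0 shift after turn [0.012 0.013 2.243]
```

>>> jog_arm(
  series=[
    [[0.012,0.013,0.2],[0,0,0]],
    [[0,0,0.3],[0,0,0]],
    [[0,0,0.3],[0,0,0]],
    [[0,0,0.3],[0,0,0]],
    [[0,0,0.3],[0,0,0]],
    [[0,0,0.25],[0,0,0]],
    [[0,0,0.2],[0,0,0]],
    [[0,0,0.2],[0,0,0]],
    [[0,0,0.15],[0,0,0]],
    [[0,0,0.04],[0,0,0]],
    [[0,0,0],[0,0,0]],
  ],
)

```text
clock: 33.65
tool_pos: [0.4712, 0.3442, 0.075]
tcp_rot: [-0.115, 0.993, -0.001, -0.001]
ft_force: [0.1, 0.6, 0.4]
grip_width: 0.0857
grip_force: 0.0
```

>>> jog_arm(
  series=[
    [[0,0,0],[0,0,0]],
    [[0,0,0],[0,0,0]],
    [[0,0,0],[0,0,0]],
    [[0,0,0],[0,0,0]],
    [[0,0,0],[0,0,0]],
    [[0,0,0],[0,0,0]],
    [[0,0,0],[0,0,0]],
    [[0,0,0],[0,0,0]],
  ],
  grip=0,
  newtons=60,
)

```text
clock: 34.45
tool_pos: [0.472, 0.3463, 0.0772]
tcp_rot: [-0.116, 0.993, 0.001, 0.002]
ft_force: [1.5, 0.0, 6.9]
grip_width: 0.0596
grip_force: 65.5
```

>>> jog_arm(
  series=[
    [[0,0,-0.05],[0,0,0]],
    [[0,0,-0.15],[0,0,0]],
    [[0,0,-0.25],[0,0,0]],
    [[0,0,-0.3],[0,0,0]],
    [[0,0,-0.3],[0,0,0]],
    [[0,0,-0.3],[0,0,0]],
    [[0,0,-0.3],[0,0,0]],
    [[0,0,-0.25],[0,0,0]],
    [[0,0,-0.1],[0,0,0]],
    [[0,0,0],[0,0,0]],
  ],
)

```text
clock: 35.45
tool_pos: [0.4711, 0.346, 0.2764]
tcp_rot: [-0.116, 0.993, 0.001, 0.001]
ft_force: [0.1, -0.2, -3.1]
grip_width: 0.0598
grip_force: 65.3
```

```bash
python3 - <<'E'
from h import *
go([.576,-.261,.275],103.3)
s=grab_frame("scene");t=grab_frame("top")
for n in("scene","top"):
    for q in ("tray","cup_tall"):
        for r in finder.tip_of(n,q): print(n,q,round(r["confidence"],2),c2w(n,r["xyz"]).round(4))
E
```

```text
pos [0.4711 0.346  0.2764] yaw 103.3 tz [ 0.001  0.001 -1.   ] j [0.63 0.4  0.31 1.47 0.   0.4 ] w 0.0598 F [ 0.1 -0.2 -3.1] t 35.5
 shift [ 0.374 -6.148  0.008]
 turn z units -0.0 shift after turn [ 0.375 -6.148  0.008]
scene tray 0.97 [ 0.4894 -0.2815 -0.0019]
scene cup_tall 0.77 [0.4695 0.3436 0.1992]
top tray 0.73 [ 4.869e-01 -2.806e-01 -4.000e-04]
top cup_tall 0.49 [0.4712 0.343  0.1968]
```

>>> jog_arm(
  series=[
    [[0.01,-0.15,0],[0,0,0]],
    [[0.02,-0.25,0],[0,0,0]],
    [[0.02,-0.37,0],[0,0,0]],
    [[0.02,-0.37,0],[0,0,0]],
    [[0.02,-0.37,0],[0,0,0]],
    [[0.02,-0.37,0],[0,0,0]],
    [[0.02,-0.37,0],[0,0,0]],
    [[0.02,-0.37,0],[0,0,0]],
    [[0.02,-0.37,0],[0,0,0]],
    [[0.02,-0.37,0],[0,0,0]],
    [[0.02,-0.37,0],[0,0,0]],
    [[0.02,-0.37,0],[0,0,0]],
    [[0.02,-0.37,0],[0,0,0]],
    [[0.02,-0.37,0],[0,0,0]],
    [[0.03,-0.37,0],[0,0,0]],
    [[0.03,-0.37,0],[0,0,0]],
    [[0.03,-0.3,0],[0,0,0]],
    [[0.03,-0.2,0],[0,0,0]],
    [[0.01,-0.07,0],[0,0,0]],
    [[0,0,0],[0,0,0]],
  ],
)

```text
clock: 37.75
tool_pos: [0.5724, -0.2633, 0.2748]
tcp_rot: [-0.115, 0.993, 0.0, -0.001]
ft_force: [0.0, 0.3, -3.3]
grip_width: 0.0598
grip_force: 65.6
```

```bash
python3 - <<'E'
from h import *
go([.576,-.261,.085],103.3)
s=grab_frame("scene")
for q in ("tray","cup_tall"):
    for r in finder.tip_of("scene",q): print(q,round(r["confidence"],2),c2w("scene",r["xyz"]).round(4))
E
```

```text
pos [ 0.5724 -0.2633  0.2748] yaw 103.2 tz [-0.001  0.001 -1.   ] j [-0.43  0.51  0.46  1.53  0.   -0.66] w 0.0598 F [ 0.   0.3 -3.3] t 37.8
 shift [-0.042  0.012  1.898]
 turn z units -0.001 shift after turn [-0.042  0.012  1.898]
tray 0.77 [ 0.4863 -0.2818 -0.0009]
tray 0.72 [ 6.052e-01  2.608e-01 -6.000e-04]
cup_tall 0.56 [ 0.573  -0.2634  0.197 ]
```

>>> jog_arm(
  series=[
    [[-0.03,0.01,0.2],[0,0,0]],
    [[0,0,0.3],[0,0,0]],
    [[0,0,0.3],[0,0,0]],
    [[0,0,0.3],[0,0,0]],
    [[0,0,0.3],[0,0,0]],
    [[0,0,0.2],[0,0,0]],
    [[0,0,0.15],[0,0,0]],
    [[0,0,0.08],[0,0,0]],
    [[0,0,0.04],[0,0,0]],
    [[0,0,0.03],[0,0,0]],
    [[0,0,0.02],[0,0,0]],
    [[0,0,0],[0,0,0]],
    [[0,0,0],[0,0,0]],
  ],
)

```text
clock: 39.2
tool_pos: [0.5762, -0.2606, 0.0842]
tcp_rot: [-0.116, 0.993, -0.0, 0.0]
ft_force: [-0.0, 0.6, -3.7]
grip_width: 0.0591
grip_force: 65.6
```

>>> jog_arm(
  series=[
    [[0,0,0.01],[0,0,0]],
    [[0,0,0],[0,0,0]],
    [[0,0,0],[0,0,0]],
  ],
)

```text
clock: 39.5
tool_pos: [0.5763, -0.2607, 0.0832]
tcp_rot: [-0.116, 0.993, -0.0, 0.001]
ft_force: [-0.4, 0.5, 0.7]
grip_width: 0.0596
grip_force: 65.8
```

>>> jog_arm(
  series=[
    [[0,0,0],[0,0,0]],
    [[0,0,0],[0,0,0]],
    [[0,0,0],[0,0,0]],
    [[0,0,0],[0,0,0]],
    [[0,0,-0.05],[0,0,0]],
    [[0,0,-0.15],[0,0,0]],
    [[0,0,-0.3],[0,0,0]],
    [[0,0,-0.35],[0,0,0]],
    [[0,0,-0.35],[0,0,0]],
    [[0,0,-0.35],[0,0,0]],
    [[0,0,-0.3],[0,0,0]],
    [[0,0,-0.2],[0,0,0]],
    [[0,0,-0.1],[0,0,0]],
    [[0,0,0],[0,0,0]],
  ],
  grip=0.9,
)

```text
clock: 40.9
tool_pos: [0.5765, -0.2607, 0.2993]
tcp_rot: [-0.116, 0.993, -0.001, 0.001]
ft_force: [0.7, -0.3, 0.4]
grip_width: 0.0767
grip_force: 0.0
```

```bash
python3 - <<'E'
from h import *
s=grab_frame("scene");t=grab_frame("top")
for n in("scene","top"):
    for q in ("cup_tall","cup_mid","cup_short"):
        for r in finder.tip_of(n,q): print(n,q,round(r["confidence"],2),c2w(n,r["xyz"]).round(4))
go([.607,.262,.30],163)
E
```

```text
scene cup_tall 0.73 [ 0.577  -0.2581  0.0082]
scene cup_tall 0.15 [0.4601 0.0387 0.0068]
scene cup_mid 0.63 [ 0.6033  0.2669 -0.0015]
scene cup_mid 0.59 [0.614  0.3769 0.0043]
scene cup_mid 0.15 [ 0.5749 -0.2582  0.0061]
scene cup_short 0.78 [0.4502 0.2073 0.002 ]
scene cup_short 0.52 [ 7.185e-01 -1.032e-01 -1.000e-04]
scene cup_short 0.47 [ 6.488e-01 -8.600e-03 -5.000e-04]
top cup_tall 0.67 [ 0.5773 -0.2636  0.0054]
top cup_tall 0.34 [ 0.4568 -0.0231  0.0129]
top cup_mid 0.6 [ 0.6176  0.3748 -0.0022]
top cup_mid 0.57 [6.063e-01 2.617e-01 1.000e-04]
top cup_mid 0.38 [ 0.4549 -0.0219  0.0093]
top cup_short 0.73 [ 0.4494  0.2038 -0.0033]
top cup_short 0.46 [0.7937 0.0183 0.0032]
pos [ 0.5755 -0.2603  0.2964] yaw 103.3 tz [-0.002  0.001 -1.   ] j [-0.42  0.51  0.52  1.59  0.   -0.66] w 0.0766 F [0.2 0.1 0.9] t 41.3
 shift [-1.506  5.011 -0.032]
 turn z units -0.498 shift after turn [-5.087  1.226 -0.032]
```

>>> jog_arm(
  series=[
    [[-0.04,0.15,0],[0,0,0]],
    [[-0.07,0.25,0],[0,0,0]],
    [[-0.107,0.36,0],[0,0,0]],
    [[-0.107,0.36,0],[0,0,0]],
    [[-0.107,0.36,0],[0,0,0]],
    [[-0.107,0.36,0],[0,0,0]],
    [[-0.107,0.36,0],[0,0,0]],
    [[-0.107,0.36,0],[0,0,0]],
    [[-0.107,0.36,0],[0,0,0]],
    [[-0.107,0.36,0],[0,0,0]],
    [[-0.107,0.36,0],[0,0,0]],
    [[-0.107,0.36,0],[0,0,0]],
    [[-0.107,0.36,0],[0,0,0]],
    [[-0.107,0.36,0],[0,0,0]],
    [[-0.07,0.2,0],[0,0,0]],
    [[-0.04,0.11,0],[0,0,0]],
    [[0,0,0],[0,0,0]],
    [[0,0,0],[0,0,0]],
  ],
  grip=1.0,
)

```text
clock: 43.1
tool_pos: [0.6065, 0.2632, 0.2974]
tcp_rot: [-0.116, 0.993, -0.0, -0.0]
ft_force: [-0.6, -0.4, -0.6]
grip_width: 0.0854
grip_force: 0.0
```

```bash
python3 - <<'E'
from h import *
s=grab_frame("scene")
for r in finder.tip_of("scene","cup_mid"): print(round(r["confidence"],2),c2w("scene",r["xyz"]).round(4))
go([.606,.263,.055],103.3)
E
```

```text
0.91 [6.167e-01 3.778e-01 2.000e-04]
0.73 [ 0.6048  0.2629 -0.0023]
0.32 [ 0.6502 -0.0096 -0.0009]
pos [0.6068 0.2623 0.2978] yaw 103.2 tz [ 0. -0. -1.] j [ 0.41  0.58  0.64  1.63 -0.    0.18] w 0.0856 F [-0.8 -0.7 -0.1] t 43.2
 shift [0.006 0.009 2.428]
 turn z units -0.001 shift after turn [0.006 0.009 2.428]
```

>>> jog_arm(
  series=[
    [[0.005,0.005,0.2],[0,0,0]],
    [[0,0,0.35],[0,0,0]],
    [[0,0,0.35],[0,0,0]],
    [[0,0,0.35],[0,0,0]],
    [[0,0,0.3],[0,0,0]],
    [[0,0,0.25],[0,0,0]],
    [[0,0,0.2],[0,0,0]],
    [[0,0,0.2],[0,0,0]],
    [[0,0,0.15],[0,0,0]],
    [[0,0,0.08],[0,0,0]],
    [[0,0,0],[0,0,0]],
  ],
)

```text
clock: 44.3
tool_pos: [0.6055, 0.2626, 0.0535]
tcp_rot: [-0.115, 0.993, -0.0, -0.001]
ft_force: [-0.0, 0.4, 0.4]
grip_width: 0.0855
grip_force: 0.0
```

>>> jog_arm(
  series=[
    [[0,0,0],[0,0,0]],
    [[0,0,0],[0,0,0]],
    [[0,0,0],[0,0,0]],
    [[0,0,0],[0,0,0]],
    [[0,0,0],[0,0,0]],
    [[0,0,0],[0,0,0]],
    [[0,0,0],[0,0,0]],
    [[0,0,0],[0,0,0]],
  ],
  grip=0,
)

```text
clock: 45.1
tool_pos: [0.6073, 0.2644, 0.0564]
tcp_rot: [-0.116, 0.993, 0.0, 0.002]
ft_force: [-0.1, 0.3, 5.8]
grip_width: 0.0598
grip_force: 65.6
```

>>> jog_arm(
  series=[
    [[0,0,-0.05],[0,0,0]],
    [[0,0,-0.15],[0,0,0]],
    [[0,0,-0.25],[0,0,0]],
    [[0,0,-0.3],[0,0,0]],
    [[0,0,-0.3],[0,0,0]],
    [[0,0,-0.3],[0,0,0]],
    [[0,0,-0.3],[0,0,0]],
    [[0,0,-0.3],[0,0,0]],
    [[0,0,-0.15],[0,0,0]],
    [[0,0,-0.1],[0,0,0]],
    [[0,0,0],[0,0,0]],
  ],
)

```text
clock: 46.2
tool_pos: [0.6063, 0.2642, 0.2753]
tcp_rot: [-0.116, 0.993, 0.0, 0.001]
ft_force: [0.5, -0.9, -2.0]
grip_width: 0.0597
grip_force: 65.3
```

```bash
python3 - <<'E'
from h import *
s=grab_frame("scene");t=grab_frame("top")
for n in("scene","top"):
    for q in("cup_mid","cup_tall"):
        for r in finder.tip_of(n,q): print(n,q,round(r["confidence"],2),c2w(n,r["xyz"]).round(4))
go([.488,-.2815,.275],103.3)
E
```

```text
scene cup_mid 0.69 [ 6.173e-01  3.777e-01 -6.000e-04]
scene cup_mid 0.56 [0.6028 0.262  0.2185]
scene cup_tall 0.91 [ 0.5752 -0.2612  0.008 ]
top cup_mid 0.75 [0.6061 0.2653 0.2149]
top cup_tall 0.55 [ 0.5785 -0.2634  0.0032]
pos [0.6056 0.2638 0.2729] yaw 103.3 tz [-0.003 -0.001 -1.   ] j [0.41 0.58 0.58 1.57 0.   0.18] w 0.0597 F [ 0.3 -0.6 -1.6] t 46.5
 shift [ 2.397 -5.037 -0.012]
 turn z units -0.0 shift after turn [ 2.398 -5.036 -0.012]
```

>>> jog_arm(
  series=[
    [[0.07,-0.15,0],[0,0,0]],
    [[0.16,-0.336,0],[0,0,0]],
    [[0.16,-0.336,0],[0,0,0]],
    [[0.16,-0.336,0],[0,0,0]],
    [[0.16,-0.336,0],[0,0,0]],
    [[0.16,-0.336,0],[0,0,0]],
    [[0.16,-0.336,0],[0,0,0]],
    [[0.16,-0.336,0],[0,0,0]],
    [[0.16,-0.336,0],[0,0,0]],
    [[0.16,-0.336,0],[0,0,0]],
    [[0.16,-0.336,0],[0,0,0]],
    [[0.16,-0.336,0],[0,0,0]],
    [[0.16,-0.336,0],[0,0,0]],
    [[0.16,-0.336,0],[0,0,0]],
    [[0.16,-0.336,0],[0,0,0]],
    [[0.06,-0.13,0],[0,0,0]],
    [[0.03,-0.055,0],[0,0,0]],
    [[0,0,0],[0,0,0]],
    [[0,0,0],[0,0,0]],
  ],
)

```text
clock: 48.4
tool_pos: [0.4885, -0.2804, 0.2744]
tcp_rot: [-0.116, 0.993, 0.0, -0.0]
ft_force: [0.1, -0.0, -2.8]
grip_width: 0.0592
grip_force: 65.7
```

```bash
python3 - <<'E'
from h import *
go([.488,-.2815,.063],103.3)
E
```

```text
pos [ 0.4885 -0.2804  0.2744] yaw 103.4 tz [-0.     0.001 -1.   ] j [-0.52  0.36  0.24  1.45  0.   -0.75] w 0.0592 F [ 0.1 -0.  -2.8] t 48.4
 shift [ 0.007 -0.012  2.114]
 turn z units 0.0 shift after turn [ 0.007 -0.012  2.114]
```

>>> jog_arm(
  series=[
    [[0,-0.01,0.2],[0,0,0]],
    [[0,0,0.35],[0,0,0]],
    [[0,0,0.35],[0,0,0]],
    [[0,0,0.35],[0,0,0]],
    [[0,0,0.3],[0,0,0]],
    [[0,0,0.2],[0,0,0]],
    [[0,0,0.15],[0,0,0]],
    [[0,0,0.1],[0,0,0]],
    [[0,0,0.05],[0,0,0]],
    [[0,0,0.03],[0,0,0]],
    [[0,0,0.02],[0,0,0]],
    [[0,0,0.01],[0,0,0]],
    [[0,0,0],[0,0,0]],
    [[0,0,0],[0,0,0]],
  ],
)

```text
clock: 49.8
tool_pos: [0.4887, -0.2828, 0.064]
tcp_rot: [-0.116, 0.993, -0.0, 0.0]
ft_force: [-0.4, -0.4, -2.8]
grip_width: 0.0593
grip_force: 65.7
```

>>> jog_arm(
  series=[
    [[0,0,0.015],[0,0,0]],
    [[0,0,0],[0,0,0]],
    [[0,0,0],[0,0,0]],
  ],
)

```text
clock: 50.1
tool_pos: [0.4888, -0.2828, 0.0624]
tcp_rot: [-0.116, 0.993, -0.0, 0.0]
ft_force: [0.7, -0.2, -0.4]
grip_width: 0.0599
grip_force: 65.8
```

>>> jog_arm(
  series=[
    [[0,0,0],[0,0,0]],
    [[0,0,0],[0,0,0]],
    [[0,0,0],[0,0,0]],
    [[0,0,0],[0,0,0]],
    [[0,0,-0.05],[0,0,0]],
    [[0,0,-0.15],[0,0,0]],
    [[0,0,-0.3],[0,0,0]],
    [[0,0,-0.35],[0,0,0]],
    [[0,0,-0.35],[0,0,0]],
    [[0,0,-0.35],[0,0,0]],
    [[0,0,-0.35],[0,0,0]],
    [[0,0,-0.3],[0,0,0]],
    [[0,0,-0.1],[0,0,0]],
    [[0,0,0],[0,0,0]],
  ],
  grip=0.9,
)

```text
clock: 51.5
tool_pos: [0.4892, -0.2829, 0.2939]
tcp_rot: [-0.116, 0.993, -0.001, 0.002]
ft_force: [-0.4, 1.3, 0.3]
grip_width: 0.0769
grip_force: 0.0
```

```bash
python3 - <<'E'
from h import *
s=grab_frame("scene");t=grab_frame("top")
for n in("scene","top"):
    for q in ("cup_tall","cup_mid","cup_short"):
        for r in finder.tip_of(n,q): print(n,q,round(r["confidence"],2),c2w(n,r["xyz"]).round(4))
go([.4495,.206,.295],103.3)
E
```

```text
scene cup_tall 0.75 [ 0.575  -0.2606  0.005 ]
scene cup_mid 0.96 [ 0.4838 -0.285   0.0054]
scene cup_mid 0.78 [0.6208 0.3776 0.0008]
scene cup_short 0.74 [ 0.4464  0.2086 -0.0021]
top cup_tall 0.9 [ 0.5771 -0.2616  0.0037]
top cup_tall 0.47 [ 0.6504 -0.0076  0.0079]
top cup_mid 0.91 [ 0.6169  0.3738 -0.0015]
top cup_mid 0.79 [ 0.4887 -0.2841  0.0075]
top cup_short 0.65 [ 0.451   0.2054 -0.0015]
top cup_short 0.46 [ 0.5749 -0.2658  0.0045]
pos [ 0.4881 -0.2823  0.2908] yaw 103.3 tz [-0.002  0.001 -1.   ] j [-0.52  0.36  0.28  1.49 -0.   -0.76] w 0.0769 F [ 0.1 -0.2 -0.2] t 51.9
 shift [-0.746  4.841 -0.036]
 turn z units -0.0 shift after turn [-0.748  4.841 -0.036]
```

>>> jog_arm(
  series=[
    [[-0.025,0.16,0],[0,0,0]],
    [[-0.053,0.345,0],[0,0,0]],
    [[-0.053,0.345,0],[0,0,0]],
    [[-0.053,0.345,0],[0,0,0]],
    [[-0.053,0.345,0],[0,0,0]],
    [[-0.053,0.345,0],[0,0,0]],
    [[-0.053,0.345,0],[0,0,0]],
    [[-0.053,0.345,0],[0,0,0]],
    [[-0.053,0.345,0],[0,0,0]],
    [[-0.053,0.345,0],[0,0,0]],
    [[-0.053,0.345,0],[0,0,0]],
    [[-0.053,0.345,0],[0,0,0]],
    [[-0.053,0.345,0],[0,0,0]],
    [[-0.053,0.345,0],[0,0,0]],
    [[-0.023,0.14,0],[0,0,0]],
    [[-0.01,0.055,0],[0,0,0]],
    [[0,0,0],[0,0,0]],
    [[0,0,0],[0,0,0]],
  ],
  grip=1.0,
)

```text
clock: 53.7
tool_pos: [0.45, 0.2048, 0.292]
tcp_rot: [-0.115, 0.993, -0.0, -0.0]
ft_force: [-0.3, -0.3, -0.0]
grip_width: 0.0857
grip_force: 0.0
```

```bash
python3 - <<'E'
from h import *
s=grab_frame("scene")
for r in finder.tip_of("scene","cup_short"): print(round(r["confidence"],2),c2w("scene",r["xyz"]).round(4))
go([.449,.2065,.037],103.3)
E
```

```text
0.93 [0.4444 0.2057 0.0014]
pos [0.4502 0.2045 0.2921] yaw 103.2 tz [ 0. -0. -1.] j [ 0.43  0.22  0.09  1.44 -0.    0.2 ] w 0.085 F [0.1 0.3 0.5] t 53.8
 shift [0.007 0.022 2.551]
 turn z units -0.001 shift after turn [0.007 0.022 2.551]
```

>>> jog_arm(
  series=[
    [[0.01,0.015,0.2],[0,0,0]],
    [[0,0,0.35],[0,0,0]],
    [[0,0,0.35],[0,0,0]],
    [[0,0,0.35],[0,0,0]],
    [[0,0,0.35],[0,0,0]],
    [[0,0,0.25],[0,0,0]],
    [[0,0,0.25],[0,0,0]],
    [[0,0,0.2],[0,0,0]],
    [[0,0,0.15],[0,0,0]],
    [[0,0,0.1],[0,0,0]],
    [[0,0,0],[0,0,0]],
  ],
)

```text
clock: 54.9
tool_pos: [0.448, 0.2058, 0.0359]
tcp_rot: [-0.115, 0.993, -0.0, -0.001]
ft_force: [-0.5, -0.1, -0.4]
grip_width: 0.0858
grip_force: 0.0
```

>>> jog_arm(
  series=[
    [[0,0,0],[0,0,0]],
    [[0,0,0],[0,0,0]],
    [[0,0,0],[0,0,0]],
    [[0,0,0],[0,0,0]],
    [[0,0,0],[0,0,0]],
    [[0,0,0],[0,0,0]],
    [[0,0,0],[0,0,0]],
    [[0,0,0],[0,0,0]],
  ],
  grip=0,
)

```text
clock: 55.7
tool_pos: [0.4498, 0.2075, 0.0384]
tcp_rot: [-0.116, 0.993, 0.0, 0.001]
ft_force: [-0.4, -0.9, 5.8]
grip_width: 0.0585
grip_force: 65.2
```

>>> jog_arm(
  series=[
    [[0,0,-0.05],[0,0,0]],
    [[0,0,-0.15],[0,0,0]],
    [[0,0,-0.25],[0,0,0]],
    [[0,0,-0.3],[0,0,0]],
    [[0,0,-0.3],[0,0,0]],
    [[0,0,-0.3],[0,0,0]],
    [[0,0,-0.3],[0,0,0]],
    [[0,0,-0.3],[0,0,0]],
    [[0,0,-0.15],[0,0,0]],
    [[0,0,-0.1],[0,0,0]],
    [[0,0,0],[0,0,0]],
  ],
)

```text
clock: 56.8
tool_pos: [0.4489, 0.207, 0.2578]
tcp_rot: [-0.116, 0.993, 0.0, 0.001]
ft_force: [0.2, 0.1, -2.6]
grip_width: 0.0583
grip_force: 65.3
```

```bash
python3 - <<'E'
from h import *
s=grab_frame("scene");t=grab_frame("top")
for n in("scene","top"):
    for q in("cup_short","cup_mid"):
        for r in finder.tip_of(n,q): print(n,q,round(r["confidence"],2),c2w(n,r["xyz"]).round(4))
go([.400,-.303,.26],103.3)
E
```

```text
scene cup_short 0.67 [0.4475 0.2095 0.2224]
scene cup_mid 0.94 [0.6184 0.3758 0.0043]
scene cup_mid 0.56 [ 0.4867 -0.2818  0.004 ]
scene cup_mid 0.44 [ 0.4896 -0.2812 -0.0012]
top cup_short 0.56 [0.4464 0.2057 0.2153]
top cup_mid 0.95 [ 0.4897 -0.2886  0.0064]
top cup_mid 0.58 [ 0.6152  0.3723 -0.0012]
top cup_mid 0.3 [0.4624 0.0393 0.0086]
pos [0.4481 0.2066 0.2557] yaw 103.3 tz [-0.002 -0.001 -1.   ] j [ 0.43  0.23  0.01  1.35 -0.    0.2 ] w 0.0586 F [ 0.2  0.4 -4.1] t 57.1
 shift [ 1.639 -4.85  -0.036]
 turn z units -0.0 shift after turn [ 1.64  -4.849 -0.036]
```

>>> jog_arm(
  series=[
    [[0.05,-0.15,0],[0,0,0]],
    [[0.11,-0.325,0],[0,0,0]],
    [[0.11,-0.325,0],[0,0,0]],
    [[0.11,-0.325,0],[0,0,0]],
    [[0.11,-0.325,0],[0,0,0]],
    [[0.11,-0.325,0],[0,0,0]],
    [[0.11,-0.325,0],[0,0,0]],
    [[0.11,-0.325,0],[0,0,0]],
    [[0.11,-0.325,0],[0,0,0]],
    [[0.11,-0.325,0],[0,0,0]],
    [[0.11,-0.325,0],[0,0,0]],
    [[0.11,-0.325,0],[0,0,0]],
    [[0.11,-0.325,0],[0,0,0]],
    [[0.11,-0.325,0],[0,0,0]],
    [[0.11,-0.325,0],[0,0,0]],
    [[0.035,-0.1,0],[0,0,0]],
    [[0.015,-0.05,0],[0,0,0]],
    [[0,0,0],[0,0,0]],
    [[0,0,0],[0,0,0]],
  ],
)

```text
clock: 59.0
tool_pos: [0.4003, -0.3018, 0.2569]
tcp_rot: [-0.116, 0.993, 0.0, -0.0]
ft_force: [-0.7, -0.7, -3.7]
grip_width: 0.0582
grip_force: 65.8
```

```bash
python3 - <<'E'
from h import *
go([.4,-.303,.0455],103.3)
s=grab_frame("scene")
for q in("cup_short","cup_mid"):
  for r in finder.tip_of("scene",q): print(q,round(r["confidence"],2),c2w("scene",r["xyz"]).round(4))
E
```

```text
pos [ 0.4003 -0.3018  0.2569] yaw 103.3 tz [-0.     0.001 -1.   ] j [-0.65  0.24  0.03  1.36  0.   -0.88] w 0.0582 F [-0.7 -0.7 -3.7] t 59.0
 shift [ 0.005 -0.013  2.114]
 turn z units 0.0 shift after turn [ 0.005 -0.013  2.114]
cup_short 0.7 [ 0.3956 -0.2995  0.2204]
cup_mid 0.79 [0.6171 0.3743 0.0035]
cup_mid 0.63 [ 0.4854 -0.2834  0.006 ]
```

>>> jog_arm(
  series=[
    [[0,-0.01,0.2],[0,0,0]],
    [[0,0,0.35],[0,0,0]],
    [[0,0,0.35],[0,0,0]],
    [[0,0,0.35],[0,0,0]],
    [[0,0,0.3],[0,0,0]],
    [[0,0,0.2],[0,0,0]],
    [[0,0,0.15],[0,0,0]],
    [[0,0,0.1],[0,0,0]],
    [[0,0,0.05],[0,0,0]],
    [[0,0,0.03],[0,0,0]],
    [[0,0,0.02],[0,0,0]],
    [[0,0,0.01],[0,0,0]],
    [[0,0,0],[0,0,0]],
    [[0,0,0],[0,0,0]],
  ],
)

```text
clock: 60.55
tool_pos: [0.4009, -0.304, 0.0464]
tcp_rot: [-0.116, 0.993, -0.0, 0.0]
ft_force: [0.1, -0.1, -3.1]
grip_width: 0.0585
grip_force: 65.8
```

>>> jog_arm(
  series=[
    [[0,0,0.012],[0,0,0]],
    [[0,0,0],[0,0,0]],
    [[0,0,0],[0,0,0]],
  ],
)

```text
clock: 60.85
tool_pos: [0.4007, -0.3037, 0.0448]
tcp_rot: [-0.116, 0.993, -0.0, 0.0]
ft_force: [0.5, -0.7, -3.2]
grip_width: 0.0585
grip_force: 65.8
```

>>> jog_arm(
  series=[
    [[0,0,0.012],[0,0,0]],
    [[0,0,0],[0,0,0]],
    [[0,0,0],[0,0,0]],
  ],
)

```text
clock: 61.15
tool_pos: [0.4008, -0.3038, 0.0444]
tcp_rot: [-0.116, 0.993, -0.0, 0.0]
ft_force: [-1.7, 1.8, 4.9]
grip_width: 0.0584
grip_force: 66.6
```

>>> jog_arm(
  series=[
    [[0,0,0],[0,0,0]],
    [[0,0,0],[0,0,0]],
    [[0,0,0],[0,0,0]],
    [[0,0,0],[0,0,0]],
    [[0,0,-0.05],[0,0,0]],
    [[0,0,-0.15],[0,0,0]],
    [[0,0,-0.3],[0,0,0]],
    [[0,0,-0.35],[0,0,0]],
    [[0,0,-0.35],[0,0,0]],
    [[0,0,-0.35],[0,0,0]],
    [[0,0,-0.35],[0,0,0]],
    [[0,0,-0.3],[0,0,0]],
    [[0,0,-0.1],[0,0,0]],
    [[0,0,0],[0,0,0]],
  ],
  grip=0.88,
)

```text
clock: 62.55
tool_pos: [0.4014, -0.3043, 0.2753]
tcp_rot: [-0.116, 0.993, -0.001, 0.001]
ft_force: [0.7, 0.3, -0.2]
grip_width: 0.0748
grip_force: 0.0
```

```bash
python3 - <<'E'
from h import *
s=grab_frame("scene");t=grab_frame("top")
for n in("scene","top"):
    for q in ("cup_tall","cup_mid","cup_short","punch_a"):
        for r in finder.tip_of(n,q): print(n,q,round(r["confidence"],2),c2w(n,r["xyz"]).round(4))
go([.452,-.021,.27],80)
c=np.hstack([cv2.resize(s[100:260,50:260],(400,305),interpolation=3),cv2.resize(t[170:300,240:410],(400,305),interpolation=3)])
cv2.imwrite("pics/tray4.png",c)
E
```

```text
scene cup_tall 0.81 [ 0.5738 -0.2578  0.0081]
scene cup_tall 0.5 [0.4593 0.0377 0.0076]
scene cup_mid 0.96 [0.6169 0.3767 0.0023]
scene cup_mid 0.84 [ 0.485  -0.2821  0.0081]
scene cup_short 0.84 [ 0.3989 -0.302   0.0052]
scene punch_a 0.75 [ 0.4497 -0.0208  0.0087]
scene punch_a 0.61 [0.4611 0.0364 0.0115]
top cup_tall 0.55 [ 0.5743 -0.2626  0.0037]
top cup_mid 0.97 [ 0.4894 -0.2847  0.0065]
top cup_mid 0.66 [ 0.6169  0.3724 -0.0028]
top cup_short 0.82 [ 0.4001 -0.3027  0.0037]
top punch_a 0.73 [ 0.6554 -0.0106  0.0119]
top punch_a 0.46 [0.4638 0.0377 0.0092]
top punch_a 0.41 [ 0.4537 -0.0243  0.0127]
pos [ 0.4005 -0.3036  0.273 ] yaw 103.3 tz [-0.001  0.001 -1.   ] j [-0.65  0.24  0.07  1.4  -0.   -0.88] w 0.075 F [-0.2 -0.6 -0.3] t 63.0
 shift [-1.15   2.632  0.031]
 turn z units 0.194 shift after turn [-0.016  2.873  0.031]
```

View pics/tray4.png

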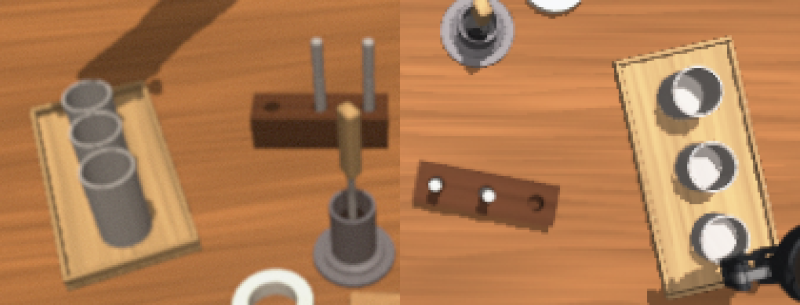

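The crop shows all three cups upright in the tray (scene crop (85,95), (97,130), (108,165)). The punches stand in the middle hole and the far-left hole of the block. The middle one is next.

>>> jog_arm(
  series=[
    [[-0.06,0.14,0],[0,0,0]],
    [[-0.145,0.333,0],[0,0,0]],
    [[-0.145,0.333,0],[0,0,0]],
    [[-0.145,0.333,0],[0,0,0]],
    [[-0.145,0.333,0],[0,0,0]],
    [[-0.145,0.333,0],[0,0,0]],
    [[-0.145,0.333,0],[0,0,0]],
    [[-0.145,0.333,0],[0,0,0]],
    [[-0.05,0.11,0],[0,0,0]],
    [[-0.02,0.05,0],[0,0,0]],
    [[0,0,0],[0,0,0]],
    [[0,0,0],[0,0,0]],
  ],
  grip=0.45,
)

```text
clock: 64.25
tool_pos: [0.4515, -0.0221, 0.2736]
tcp_rot: [-0.115, 0.993, -0.0, -0.0]
ft_force: [0.3, 0.2, 0.5]
grip_width: 0.0383
grip_force: 0.0
```

```bash
python3 - <<'E'
from h import *
s=grab_frame("scene")
im=cv2.cvtColor(s,cv2.COLOR_BGR2HSV)
for r in finder.silhouettes("scene","punch_a"):
    ys,xs=np.nonzero(r["pixels"])
    if xs.size>600: continue
    vx,vy,x0,y0=cv2.fitLine(np.c_[xs,ys].astype(np.float32),2,0,.01,.01).ravel()
    f=lambda y:(x0+vx/vy*(y-y0),y)
    a=f(ys.min()+2.5); b=f(ys.max())
    print(round(r["confidence"],2),ys.min(),ys.max(),"top",a,atz("scene",a,.15).round(4),"base",atz("scene",b,.05).round(4), "pred px of vertical punch at (.4515,-.0215)",proj("scene",[[.4515,-.0215,.15],[.4515,-.0215,.05],[.4615,.0375,.15],[.4615,.0375,.05]]).round(1).tolist())
go([.4515,-.0215,.125],103.3)
cv2.imwrite("pics/punch5.png",cv2.resize(s[80:185,170:270],(571,600),interpolation=3))
E
```

```text
0.79 120 156 top (np.float64(242.51027744679135), np.float64(122.5)) [0.4658 0.0389 0.15  ] base [0.4639 0.0406 0.05  ] pred px of vertical punch at (.4515,-.0215) [[214.4, 121.4], [216.8, 155.5], [241.6, 121.4], [242.2, 155.5]]
0.51 120 157 top (np.float64(215.6979440564569), np.float64(122.5)) [ 0.456  -0.0191  0.15  ] base [ 0.4573 -0.0194  0.05  ] pred px of vertical punch at (.4515,-.0215) [[214.4, 121.4], [216.8, 155.5], [241.6, 121.4], [242.2, 155.5]]
pos [ 0.4516 -0.0224  0.2736] yaw 103.2 tz [-0. -0. -1.] j [-0.05  0.14 -0.06  1.38 -0.   -0.28] w 0.0385 F [-0.1 -0.5  0.2] t 64.3
 shift [-0.002  0.009  1.486]
 turn z units -0.001 shift after turn [-0.002  0.009  1.486]
```

View pics/punch5.png

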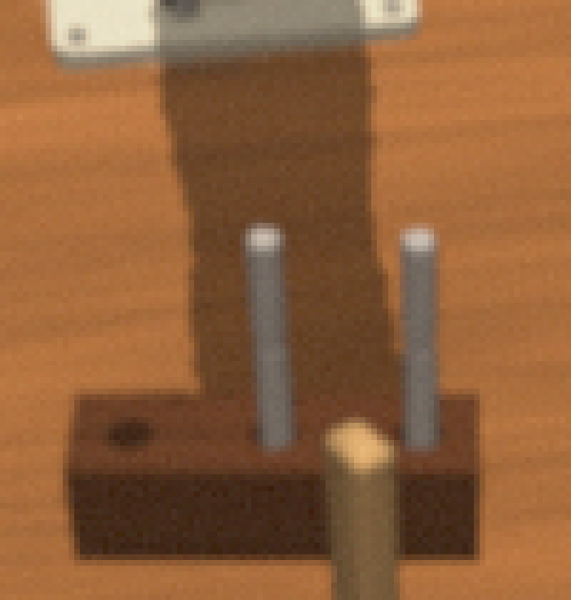

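The crop shows the punch tops at (264,240) and (419,240), both standing upright, which puts them at about (0.4535,-0.021) and (0.4635,0.038).

>>> jog_arm(
  series=[
    [[-0.02,0.01,0.2],[0,0,0]],
    [[0,0,0.25],[0,0,0]],
    [[0,0,0.25],[0,0,0]],
    [[0,0,0.25],[0,0,0]],
    [[0,0,0.25],[0,0,0]],
    [[0,0,0.2],[0,0,0]],
    [[0,0,0.08],[0,0,0]],
    [[0,0,0],[0,0,0]],
  ],
)

```text
clock: 65.15
tool_pos: [0.4526, -0.0206, 0.1247]
tcp_rot: [-0.115, 0.993, 0.0, -0.001]
ft_force: [-0.1, 0.8, 0.5]
grip_width: 0.0383
grip_force: 0.0
```

>>> jog_arm(
  series=[
    [[0,0,0],[0,0,0]],
    [[0,0,0],[0,0,0]],
    [[0,0,0],[0,0,0]],
    [[0,0,0],[0,0,0]],
    [[0,0,0],[0,0,0]],
    [[0,0,0],[0,0,0]],
    [[0,0,0],[0,0,0]],
  ],
  grip=0,
  newtons=60,
)

```text
clock: 65.85
tool_pos: [0.4545, -0.0199, 0.1268]
tcp_rot: [-0.116, 0.993, -0.0, 0.001]
ft_force: [0.4, 0.3, 5.8]
grip_width: 0.0125
grip_force: 58.8
```

>>> jog_arm(
  series=[
    [[0,0,-0.05],[0,0,0]],
    [[0,0,-0.15],[0,0,0]],
    [[0,0,-0.2],[0,0,0]],
    [[0,0,-0.3],[0,0,0]],
    [[0,0,-0.3],[0,0,0]],
    [[0,0,-0.3],[0,0,0]],
    [[0,0,-0.15],[0,0,0]],
    [[0,0,-0.05],[0,0,0]],
    [[0,0,0],[0,0,0]],
  ],
)

```text
clock: 66.75
tool_pos: [0.4535, -0.02, 0.2758]
tcp_rot: [-0.116, 0.993, -0.0, 0.0]
ft_force: [0.3, -0.0, -1.2]
grip_width: 0.0126
grip_force: 58.4
```

```bash
python3 - <<'E'
from h import *
s=grab_frame("scene");t=grab_frame("top")
for n in("scene","top"):
    for q in ("cup_mid","punch_a"):
        for r in finder.tip_of(n,q): print(n,q,round(r["confidence"],2),c2w(n,r["xyz"]).round(4))
go([.488,-.2835,.275],103.3)
E
```

```text
scene cup_mid 0.97 [0.6164 0.3763 0.002 ]
scene cup_mid 0.92 [ 0.4866 -0.2859  0.0037]
scene punch_a 0.87 [ 0.4513 -0.0166  0.1601]
scene punch_a 0.8 [0.4615 0.0404 0.0075]
top cup_mid 0.87 [6.192e-01 3.733e-01 6.000e-04]
top cup_mid 0.71 [ 0.489  -0.287   0.0071]
top punch_a 0.39 [0.4643 0.0391 0.0075]
pos [ 0.4529 -0.0199  0.2745] yaw 103.3 tz [-0.002  0.    -1.   ] j [-0.04  0.14 -0.05  1.38 -0.   -0.28] w 0.0125 F [-0.2  0.1 -1.1] t 67.0
 shift [ 0.264 -2.646 -0.005]
 turn z units -0.0 shift after turn [ 0.265 -2.646 -0.005]
```

>>> jog_arm(
  series=[
    [[0.02,-0.15,0],[0,0,0]],
    [[0.035,-0.34,0],[0,0,0]],
    [[0.035,-0.34,0],[0,0,0]],
    [[0.035,-0.34,0],[0,0,0]],
    [[0.035,-0.34,0],[0,0,0]],
    [[0.035,-0.34,0],[0,0,0]],
    [[0.035,-0.34,0],[0,0,0]],
    [[0.03,-0.3,0],[0,0,0]],
    [[0.01,-0.12,0],[0,0,0]],
    [[0,-0.05,0],[0,0,0]],
    [[0,0,0],[0,0,0]],
    [[0,0,0],[0,0,0]],
  ],
)

```text
clock: 68.25
tool_pos: [0.4882, -0.2839, 0.2755]
tcp_rot: [-0.116, 0.993, 0.0, -0.0]
ft_force: [-0.4, 0.1, -0.9]
grip_width: 0.0127
grip_force: 58.6
```

```bash
python3 - <<'E'
from h import *
s=grab_frame("scene");t=grab_frame("top")
for n in("scene","top"):
    for q in ("punch_a","cup_mid"):
        for r in finder.tip_of(n,q): print(n,q,round(r["confidence"],2),c2w(n,r["xyz"]).round(4))
go([.488,-.2845,.1315],103.3)
E
```

```text
scene punch_a 0.58 [ 0.4902 -0.2814  0.1547]
scene punch_a 0.46 [0.4592 0.0412 0.0074]
scene cup_mid 0.84 [0.6191 0.3794 0.0022]
scene cup_mid 0.8 [ 0.4842 -0.283   0.0058]
top punch_a 0.61 [0.4602 0.0403 0.0092]
top cup_mid 0.97 [ 0.6138  0.3747 -0.0024]
top cup_mid 0.66 [ 0.4876 -0.2836  0.0069]
pos [ 0.4884 -0.2844  0.2759] yaw 103.3 tz [ 0. -0. -1.] j [-0.53  0.36  0.25  1.45  0.   -0.76] w 0.012 F [ 0.3  0.3 -1.5] t 68.5
 shift [ 0.004 -0.     1.444]
 turn z units 0.0 shift after turn [ 0.004 -0.     1.444]
```

>>> jog_arm(
  series=[
    [[0.01,0,0.15],[0,0,0]],
    [[0,0,0.25],[0,0,0]],
    [[0,0,0.25],[0,0,0]],
    [[0,0,0.25],[0,0,0]],
    [[0,0,0.2],[0,0,0]],
    [[0,0,0.15],[0,0,0]],
    [[0,0,0.1],[0,0,0]],
    [[0,0,0.05],[0,0,0]],
    [[0,0,0.03],[0,0,0]],
    [[0,0,0],[0,0,0]],
    [[0,0,0],[0,0,0]],
  ],
)

```text
clock: 69.65
tool_pos: [0.4878, -0.2856, 0.1334]
tcp_rot: [-0.116, 0.993, -0.0, 0.001]
ft_force: [0.3, -0.2, -2.1]
grip_width: 0.0126
grip_force: 58.7
```

>>> jog_arm(
  series=[
    [[0,0,0.015],[0,0,0]],
    [[0,0,0],[0,0,0]],
    [[0,0,0],[0,0,0]],
  ],
)

```text
clock: 69.95
tool_pos: [0.4874, -0.2853, 0.1313]
tcp_rot: [-0.116, 0.993, -0.0, 0.0]
ft_force: [0.1, -0.3, -1.5]
grip_width: 0.0124
grip_force: 58.7
```

>>> jog_arm(
  series=[
    [[0,0,0.01],[0,0,0]],
    [[0,0,0],[0,0,0]],
  ],
)

```text
clock: 70.15
tool_pos: [0.4876, -0.2854, 0.1309]
tcp_rot: [-0.116, 0.993, -0.0, 0.0]
ft_force: [-0.5, 0.1, 3.5]
grip_width: 0.0123
grip_force: 59.4
```

>>> jog_arm(
  series=[
    [[0,0,0],[0,0,0]],
    [[0,0,0],[0,0,0]],
    [[0,0,0],[0,0,0]],
    [[0,0,0],[0,0,0]],
    [[0,0,0],[0,0,0]],
    [[0,0,-0.1],[0,0,0]],
    [[0,0,-0.15],[0,0,0]],
    [[0,0,-0.2],[0,0,0]],
    [[0,0,-0.3],[0,0,0]],
    [[0,0,-0.3],[0,0,0]],
    [[0,0,-0.25],[0,0,0]],
    [[0,0,-0.1],[0,0,0]],
    [[0,0,-0.05],[0,0,0]],
    [[0,0,0],[0,0,0]],
  ],
  grip=0.7,
)

```text
clock: 71.55
tool_pos: [0.4872, -0.2852, 0.275]
tcp_rot: [-0.116, 0.993, -0.0, 0.0]
ft_force: [0.2, 0.6, 0.1]
grip_width: 0.0598
grip_force: 0.0
```

```bash
python3 - <<'E'
from h import *
s=grab_frame("scene");t=grab_frame("top")
for n in("scene","top"):
    for q in ("punch_a","cup_mid"):
        for r in finder.tip_of(n,q): print(n,q,round(r["confidence"],2),c2w(n,r["xyz"]).round(4))
go([.4635,.0385,.275],103.3)
c=np.hstack([cv2.resize(s[100:260,50:260],(400,305),interpolation=3),cv2.resize(t[170:300,240:410],(400,305),interpolation=3)])
cv2.imwrite("pics/tray6.png",c)
E
```

```text
scene punch_a 0.68 [0.4598 0.0388 0.0084]
scene punch_a 0.23 [0.7638 0.1588 0.0014]
scene cup_mid 0.9 [ 0.4856 -0.2841  0.0026]
scene cup_mid 0.62 [ 6.162e-01  3.779e-01 -6.000e-04]
top punch_a 0.5 [0.4614 0.0377 0.008 ]
top punch_a 0.4 [ 0.488  -0.2863  0.014 ]
top cup_mid 0.81 [ 0.4896 -0.286   0.0087]
top cup_mid 0.65 [ 0.6155  0.3744 -0.0035]
pos [ 0.4869 -0.285   0.2739] yaw 103.3 tz [-0.002  0.001 -1.   ] j [-0.53  0.36  0.24  1.45 -0.   -0.76] w 0.0596 F [ 0.2 -0.5  0.7] t 71.8
 shift [-0.516  3.203 -0.007]
 turn z units -0.0 shift after turn [-0.517  3.202 -0.007]
```

View pics/tray6.png

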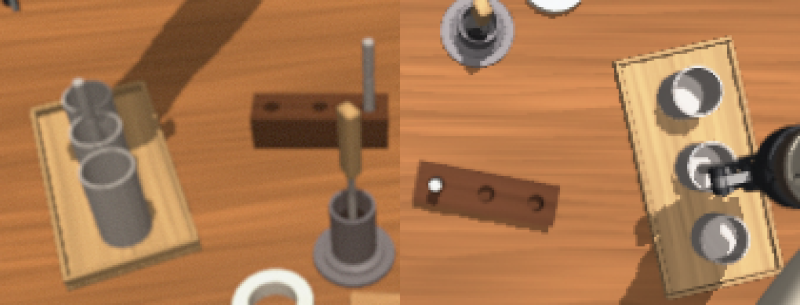

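The first punch stands upright in the mid cup (top at scene crop (78,85)), and only the left punch is still in the block.

>>> jog_arm(
  series=[
    [[-0.02,0.15,0],[0,0,0]],
    [[-0.055,0.345,0],[0,0,0]],
    [[-0.055,0.345,0],[0,0,0]],
    [[-0.055,0.345,0],[0,0,0]],
    [[-0.055,0.345,0],[0,0,0]],
    [[-0.055,0.345,0],[0,0,0]],
    [[-0.055,0.345,0],[0,0,0]],
    [[-0.055,0.345,0],[0,0,0]],
    [[-0.055,0.345,0],[0,0,0]],
    [[-0.04,0.2,0],[0,0,0]],
    [[-0.015,0.09,0],[0,0,0]],
    [[0,0,0],[0,0,0]],
    [[0,0,0],[0,0,0]],
  ],
  grip=0.5,
)

```text
clock: 73.15
tool_pos: [0.4637, 0.0377, 0.2751]
tcp_rot: [-0.116, 0.993, -0.0, -0.0]
ft_force: [-0.2, -0.0, -1.1]
grip_width: 0.0428
grip_force: 0.0
```

>>> jog_arm(
  series=[
    [[0,0,0.2],[0,0,0]],
    [[0,0,0.25],[0,0,0]],
    [[0,0,0.25],[0,0,0]],
    [[0,0,0.25],[0,0,0]],
    [[0,0,0.25],[0,0,0]],
    [[0,0,0.2],[0,0,0]],
    [[0,0,0.07],[0,0,0]],
    [[0,0,0],[0,0,0]],
  ],
)

```text
clock: 73.95
tool_pos: [0.4632, 0.037, 0.1273]
tcp_rot: [-0.115, 0.993, -0.0, -0.001]
ft_force: [-0.4, 0.1, 0.1]
grip_width: 0.0427
grip_force: 0.0
```

>>> jog_arm(
  series=[
    [[0,0,0],[0,0,0]],
    [[0,0,0],[0,0,0]],
    [[0,0,0],[0,0,0]],
    [[0,0,0],[0,0,0]],
    [[0,0,0],[0,0,0]],
    [[0,0,0],[0,0,0]],
    [[0,0,0],[0,0,0]],
  ],
  grip=0,
  newtons=60,
)

```text
clock: 74.65
tool_pos: [0.4649, 0.0384, 0.1294]
tcp_rot: [-0.116, 0.993, 0.0, 0.001]
ft_force: [-1.1, 2.7, 6.5]
grip_width: 0.0122
grip_force: 58.6
```

>>> jog_arm(
  series=[
    [[0,0,-0.05],[0,0,0]],
    [[0,0,-0.15],[0,0,0]],
    [[0,0,-0.2],[0,0,0]],
    [[0,0,-0.3],[0,0,0]],
    [[0,0,-0.3],[0,0,0]],
    [[0,0,-0.3],[0,0,0]],
    [[0,0,-0.15],[0,0,0]],
    [[0,0,-0.05],[0,0,0]],
    [[0,0,0],[0,0,0]],
  ],
)

```text
clock: 75.55
tool_pos: [0.464, 0.0379, 0.2783]
tcp_rot: [-0.116, 0.993, -0.0, 0.0]
ft_force: [0.7, 0.5, -1.2]
grip_width: 0.0123
grip_force: 58.4
```

```bash
python3 - <<'E'
from h import *
s=grab_frame("scene");t=grab_frame("top")
for n in("scene","top"):
    for q in ("punch_a","cup_tall","cup_mid"):
        for r in finder.tip_of(n,q): print(n,q,round(r["confidence"],2),c2w(n,r["xyz"]).round(4))
go([.5765,-.261,.278],103.3)
E
```

```text
scene punch_a 0.77 [0.4574 0.0356 0.1586]
scene cup_tall 0.58 [ 0.576  -0.2577  0.0068]
scene cup_mid 0.77 [ 0.4868 -0.2827  0.008 ]
top punch_a 0.58 [ 0.4895 -0.2901  0.0162]
top cup_mid 0.94 [ 0.4893 -0.2873  0.0061]
top cup_mid 0.77 [ 0.6151  0.3744 -0.0008]
pos [0.4636 0.038  0.2774] yaw 103.3 tz [-0.001 -0.    -1.   ] j [ 0.08  0.16 -0.02  1.39 -0.   -0.15] w 0.0121 F [-0.5  0.9 -1.7] t 76.0
 shift [-0.412 -3.169 -0.007]
 turn z units -0.0 shift after turn [-0.411 -3.169 -0.007]
```

>>> jog_arm(
  series=[
    [[-0.02,-0.15,0],[0,0,0]],
    [[-0.045,-0.34,0],[0,0,0]],
    [[-0.045,-0.34,0],[0,0,0]],
    [[-0.045,-0.34,0],[0,0,0]],
    [[-0.045,-0.34,0],[0,0,0]],
    [[-0.045,-0.34,0],[0,0,0]],
    [[-0.045,-0.34,0],[0,0,0]],
    [[-0.045,-0.34,0],[0,0,0]],
    [[-0.045,-0.34,0],[0,0,0]],
    [[-0.02,-0.2,0],[0,0,0]],
    [[-0.01,-0.1,0],[0,0,0]],
    [[0,0,0],[0,0,0]],
    [[0,0,0],[0,0,0]],
  ],
)

```text
clock: 77.25
tool_pos: [0.5764, -0.2603, 0.2778]
tcp_rot: [-0.116, 0.993, 0.0, -0.0]
ft_force: [0.5, -0.1, -0.3]
grip_width: 0.0125
grip_force: 58.6
```

```bash
python3 - <<'E'
from h import *
s=grab_frame("scene")
for q in ("punch_a","cup_tall"):
        for r in finder.tip_of("scene",q): print(q,round(r["confidence"],2),c2w("scene",r["xyz"]).round(4))
go([.5765,-.261,.1335],103.3)
E
```

```text
punch_a 0.89 [ 0.57   -0.2566  0.1583]
cup_tall 0.62 [ 0.5783 -0.2588  0.0072]
cup_tall 0.2 [ 0.4878 -0.2843  0.0046]
pos [ 0.5765 -0.2599  0.2785] yaw 103.4 tz [ 0.  0. -1.] j [-0.42  0.51  0.48  1.54  0.   -0.66] w 0.0124 F [ 0.6 -0.  -1.2] t 77.4
 shift [ 0.003 -0.011  1.45 ]
 turn z units 0.001 shift after turn [ 0.003 -0.011  1.45 ]
```

>>> jog_arm(
  series=[
    [[0,-0.01,0.15],[0,0,0]],
    [[0,0,0.25],[0,0,0]],
    [[0,0,0.25],[0,0,0]],
    [[0,0,0.25],[0,0,0]],
    [[0,0,0.2],[0,0,0]],
    [[0,0,0.15],[0,0,0]],
    [[0,0,0.1],[0,0,0]],
    [[0,0,0.05],[0,0,0]],
    [[0,0,0.03],[0,0,0]],
    [[0,0,0],[0,0,0]],
    [[0,0,0],[0,0,0]],
  ],
)

```text
clock: 78.5
tool_pos: [0.5774, -0.2622, 0.136]
tcp_rot: [-0.116, 0.993, -0.0, 0.001]
ft_force: [-0.3, 0.2, -1.5]
grip_width: 0.0126
grip_force: 58.6
```

>>> jog_arm(
  series=[
    [[0,0,0.015],[0,0,0]],
    [[0,0,0],[0,0,0]],
    [[0,0,0],[0,0,0]],
  ],
)

```text
clock: 78.8
tool_pos: [0.5769, -0.2621, 0.1338]
tcp_rot: [-0.116, 0.993, -0.0, 0.0]
ft_force: [0.3, -0.1, -0.8]
grip_width: 0.0125
grip_force: 58.6
```

Lower one more millimetre, release, rise, and back off toward the base to clear the view.

>>> jog_arm(
  series=[
    [[0,0,0.01],[0,0,0]],
    [[0,0,0],[0,0,0]],
  ],
)

```text
clock: 79.0
tool_pos: [0.5771, -0.2622, 0.1335]
tcp_rot: [-0.116, 0.993, -0.0, 0.001]
ft_force: [-0.6, -0.3, 3.5]
grip_width: 0.0125
grip_force: 59.2
```

>>> jog_arm(
  series=[
    [[0,0,0],[0,0,0]],
    [[0,0,0],[0,0,0]],
    [[0,0,0],[0,0,0]],
    [[0,0,0],[0,0,0]],
    [[0,0,0],[0,0,0]],
    [[0,0,-0.1],[0,0,0]],
    [[0,0,-0.15],[0,0,0]],
    [[0,0,-0.2],[0,0,0]],
    [[0,0,-0.3],[0,0,0]],
    [[0,0,-0.3],[0,0,0]],
    [[0,0,-0.25],[0,0,0]],
    [[0,0,-0.15],[0,0,0]],
    [[0,0,0],[0,0,0]],
  ],
  grip=0.7,
)

```text
clock: 80.3
tool_pos: [0.5781, -0.2626, 0.2817]
tcp_rot: [-0.116, 0.993, -0.002, 0.003]
ft_force: [0.4, -0.1, -0.1]
grip_width: 0.0599
grip_force: 0.0
```

>>> jog_arm(
  series=[
    [[0.1,0.1,0],[0,0,0]],
    [[0.2,0.3,0],[0,0,0]],
    [[0.2,0.3,0],[0,0,0]],
    [[0.2,0.3,0],[0,0,0]],
    [[0.2,0.3,0],[0,0,0]],
    [[0.2,0.3,0],[0,0,0]],
    [[0.2,0.3,0],[0,0,0]],
    [[0.2,0.3,0],[0,0,0]],
    [[0.1,0.15,0],[0,0,0]],
    [[0,0,0],[0,0,0]],
    [[0,0,0],[0,0,0]],
  ],
)

```text
clock: 81.4
tool_pos: [0.3672, -0.0701, 0.2775]
tcp_rot: [-0.116, 0.993, -0.0, 0.0]
ft_force: [0.8, 0.5, 0.0]
grip_width: 0.06
grip_force: 0.0
```

```bash
python3 - <<'E'
from h import *
s=grab_frame("scene");t=grab_frame("top")
for n in("scene","top"):
    for q in ("punch_a","cup_tall","cup_mid","cup_short","brush"):
        for r in finder.tip_of(n,q): print(n,q,round(r["confidence"],2),c2w(n,r["xyz"]).round(4))
print(bot.sense()["tool_pos"],bot.sense()["clock"])
c=np.hstack([cv2.resize(s[100:260,50:260],(400,305),interpolation=3),cv2.resize(t[170:300,240:410],(400,305),interpolation=3)])
cv2.imwrite("pics/tray7.png",c)
E
```

```text
scene cup_tall 0.62 [ 0.5738 -0.2573  0.0071]
scene cup_mid 0.86 [0.6168 0.379  0.0022]
scene cup_mid 0.73 [ 0.4861 -0.2845  0.0064]
scene cup_short 0.65 [ 0.3962 -0.3033  0.0075]
top punch_a 0.66 [ 0.4879 -0.2846  0.0073]
top punch_a 0.56 [ 0.5734 -0.2659  0.0148]
top punch_a 0.52 [ 0.4878 -0.292   0.0152]
top cup_tall 0.95 [ 0.5766 -0.2631  0.0064]
top cup_mid 0.66 [ 6.167e-01  3.730e-01 -6.000e-04]
top cup_mid 0.63 [ 0.4886 -0.2848  0.0053]
top cup_short 0.63 [ 0.4022 -0.3036  0.0042]
top cup_short 0.61 [ 0.7167 -0.1025 -0.0015]
top brush 0.53 [ 0.6492 -0.0089  0.0082]
top brush 0.23 [ 0.4872 -0.285   0.0061]
[ 0.36721817 -0.07020383  0.27753525] 82.0
```

View pics/tray7.png

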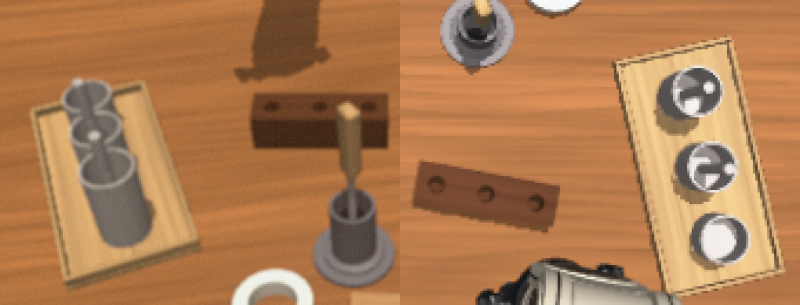

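The block is empty, a punch stands in each of the tall and mid cups (tops at scene crop (95,135) and (78,85)), and the brush is in its stand. I'm handing the job in.

```bash
python3 -c "
from station import bot
print(bot.close_job())"
```

```text
the job is handed in; nothing more can be done
None
```

I handed the job in at about 82 s, but no verdict came back: the three cups are brushed and upright in the tray, both punches stand in cups, the brush is back in its stand, and I never touched the tape roll, bottle or carton.

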